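Load the rod buffing stand

TASK

Stop the table-football rod buffing stand first, by pressing its mushroom button down until it stays down. Then take out the wooden spacer bar and lay it down on the mat, and lay every chrome rod from the mat level in the stand's V-notches, one rod to a notch with its end stops outside the saddle bars, long rods in the wide-set bars and short rods in the narrow-set bars; once all that is done, twist the mushroom head clockwise so that it springs up again. Leave the die, the tin, the dice tray and its marble where they are.

Things in the scene. Friction and masses are not known exactly. Their poses are not given: they have to be found in the camera images.
- stand: Rod buffing stand, fixed: aluminium base 310 (x) x 260 (y) x 12 mm with two pairs of upright wooden saddle bars, 10 mm thick, cut with V-notches; rods lie along y. Wide-set bars at y = -75 and 75 mm, x -152 to 32 mm (long rods); narrow-set bars at y = -45 and 45 mm, x 14 to 152 mm (short rods). A grey button box, 90 x 75 x 45 mm, at x = -50, y = 182 mm. Origin under the base's middle; z up.
- long_notch0 (a point): Middle of a long rod's axis when seated in this notch of the wide-set bars, at x = -106 mm on the stand, 53.5 mm above the shelf. 90-degree V-notches 46 mm apart, bottoms 45 mm and tooth tips 68 mm above the shelf. The rod runs along y, end stops outside the bars. Axes as the stand's.
- long_notch1 (a point): Middle of a long rod's axis when seated in this notch of the wide-set bars, at x = -60 mm on the stand, 53.5 mm above the shelf. 90-degree V-notches 46 mm apart, bottoms 45 mm and tooth tips 68 mm above the shelf. The rod runs along y, end stops outside the bars. Axes as the stand's.
- long_notch2 (a point): Middle of a long rod's axis when seated in this notch of the wide-set bars, at x = -14 mm on the stand, 53.5 mm above the shelf. 90-degree V-notches 46 mm apart, bottoms 45 mm and tooth tips 68 mm above the shelf. The rod runs along y, end stops outside the bars. Axes as the stand's.
- short_notch0 (a point): Middle of a short rod's axis when seated in this notch of the narrow-set bars, at x = 60 mm on the stand, 53.5 mm above the shelf. 90-degree V-notches 46 mm apart, bottoms 45 mm and tooth tips 68 mm above the shelf. The rod runs along y, end stops outside the bars. Axes as the stand's.
- short_notch1 (a point): Middle of a short rod's axis when seated in this notch of the narrow-set bars, at x = 106 mm on the stand, 53.5 mm above the shelf. 90-degree V-notches 46 mm apart, bottoms 45 mm and tooth tips 68 mm above the shelf. The rod runs along y, end stops outside the bars. Axes as the stand's.
- stop_top (a point): Middle of the top of the black mushroom stop button on the grey box. Its round head is 40 mm across, 12 mm thick, and carries a grip bar 36 mm long, 10 mm wide, 15 mm high. The point is on the turning axis on top of the bar, 96 mm above the shelf when up, 88 mm when latched. x along the bar.
- stop_press (a joint): How far the mushroom is pressed down, m: 0 up, 0.010 at the end of its travel (takes 5 to 8 N); let go after a full press it stays latched at 0.008. It springs up to 0 once released by turning.
- stop_turn (a joint): Turn of the mushroom head, rad, clockwise seen from above; 0 at rest, end stop at 0.9. Latched, it frees the catch at about 0.65; the head springs up as soon as it is free and no longer held down, and turns back to 0 when let go.
- mat: Fixed grey felt mat, 300 mm (x) x 450 mm (y) x 3 mm, on which the rods lie. Origin at the middle of its underside.
- long_a: Long chrome rod: round steel shaft 12 mm thick, with a square black rubber stop (22 x 22 mm, 18 mm long) on each end; 190 mm of bare shaft between the stops, 226 mm over all. Origin on the axis at mid-length; x along the shaft. Lies on the mat on its stops, axis 11 mm and shaft underside 5 mm above the mat. May be absent.
- long_b: Long chrome rod: round steel shaft 12 mm thick, with a square black rubber stop (22 x 22 mm, 18 mm long) on each end; 190 mm of bare shaft between the stops, 226 mm over all. Origin on the axis at mid-length; x along the shaft. Lies on the mat on its stops, axis 11 mm and shaft underside 5 mm above the mat. May be absent.
- long_c: Long chrome rod: round steel shaft 12 mm thick, with a square black rubber stop (22 x 22 mm, 18 mm long) on each end; 190 mm of bare shaft between the stops, 226 mm over all. Origin on the axis at mid-length; x along the shaft. Lies on the mat on its stops, axis 11 mm and shaft underside 5 mm above the mat. May be absent.
- short_a: Short chrome rod: round steel shaft 12 mm thick, with a square black rubber stop (22 x 22 mm, 18 mm long) on each end; 124 mm of bare shaft between the stops, 160 mm over all. Origin on the axis at mid-length; x along the shaft. Lies on the mat on its stops, axis 11 mm and shaft underside 5 mm above the mat. May be absent.
- short_b: Short chrome rod: round steel shaft 12 mm thick, with a square black rubber stop (22 x 22 mm, 18 mm long) on each end; 124 mm of bare shaft between the stops, 160 mm over all. Origin on the axis at mid-length; x along the shaft. Lies on the mat on its stops, axis 11 mm and shaft underside 5 mm above the mat. May be absent.
- spacer: Wooden spacer bar of the long rods' size, all light wood: round shaft 12 mm thick and 190 mm long between square ends (22 x 22 mm, 18 mm long), 226 mm over all. At the start it lies in long_notch1 of the stand. Origin on the axis at mid-length; x along the shaft.
- die: Bystander: chrome twelve-sided die, 24 mm. Origin under its middle.
- tin_box: Bystander: faded blue tin card box, 73 x 103 x 42 mm. Origin under its middle.
- dice_tray: Bystander: maple dice tray with rounded corners, 130 x 130 x 24 mm. Origin under its middle.
- marble: Bystander: squat amber glass marble, 26 mm wide and 18 mm high, in the dice tray. Origin under its middle.

How it is judged (in metres and radians):
On the way, in this order (a step that is already met when the one before it is completed fails the run):
1. the mushroom button is pressed down, with no rod in the saddles yet (value of joint stop_press above 0.007 m and not (x of long_a in the frame of stand between -0.118 and -0.002 m and y of long_a in the frame of stand between -0.022 and 0.022 m and z of long_a in the frame of stand between 0.0495 and 0.0575 m and angle between the x axis of long_a and the y axis of stand, either way round below 0.06 rad and angle between long_a's own x axis and vertical between 1.5308 and 1.6108 rad) and not (x of long_b in the frame of stand between -0.118 and -0.002 m and y of long_b in the frame of stand between -0.022 and 0.022 m and z of long_b in the frame of stand between 0.0495 and 0.0575 m and angle between the x axis of long_b and the y axis of stand, either way round below 0.06 rad and angle between long_b's own x axis and vertical between 1.5308 and 1.6108 rad) and not (x of long_c in the frame of stand between -0.118 and -0.002 m and y of long_c in the frame of stand between -0.022 and 0.022 m and z of long_c in the frame of stand between 0.0495 and 0.0575 m and angle between the x axis of long_c and the y axis of stand, either way round below 0.06 rad and angle between long_c's own x axis and vertical between 1.5308 and 1.6108 rad) and not (x of short_a in the frame of stand between 0.048 and 0.118 m and y of short_a in the frame of stand between -0.022 and 0.022 m and z of short_a in the frame of stand between 0.0495 and 0.0575 m and angle between the x axis of short_a and the y axis of stand, either way round below 0.06 rad and angle between short_a's own x axis and vertical between 1.5308 and 1.6108 rad) and not (x of short_b in the frame of stand between 0.048 and 0.118 m and y of short_b in the frame of stand between -0.022 and 0.022 m and z of short_b in the frame of stand between 0.0495 and 0.0575 m and angle between the x axis of short_b and the y axis of stand, either way round below 0.06 rad and angle between short_b's own x axis and vertical between 1.5308 and 1.6108 rad)), for 0.3 s.
2. the spacer bar lies on the mat and every rod lies still and level in a notch of the bars for its length while the button is down (value of joint stop_press above 0.007 m and x of spacer in the frame of mat between -0.15 and 0.15 m and y of spacer in the frame of mat between -0.225 and 0.225 m and z of spacer in the frame of mat below 0.022 m and linear speed of each of spacer, long_a, long_b, long_c, short_a, short_b below 0.02 m/s and x of long_a in the frame of stand between -0.118 and -0.002 m and y of long_a in the frame of stand between -0.022 and 0.022 m and z of long_a in the frame of stand between 0.0495 and 0.0575 m and angle between the x axis of each of long_a, long_b, long_c, short_a, short_b and the y axis of stand, either way round below 0.06 rad and angle between long_a's own x axis and vertical between 1.5308 and 1.6108 rad and x of long_b in the frame of stand between -0.118 and -0.002 m and y of long_b in the frame of stand between -0.022 and 0.022 m and z of long_b in the frame of stand between 0.0495 and 0.0575 m and angle between long_b's own x axis and vertical between 1.5308 and 1.6108 rad and x of long_c in the frame of stand between -0.118 and -0.002 m and y of long_c in the frame of stand between -0.022 and 0.022 m and z of long_c in the frame of stand between 0.0495 and 0.0575 m and angle between long_c's own x axis and vertical between 1.5308 and 1.6108 rad and x of short_a in the frame of stand between 0.048 and 0.118 m and y of short_a in the frame of stand between -0.022 and 0.022 m and z of short_a in the frame of stand between 0.0495 and 0.0575 m and angle between short_a's own x axis and vertical between 1.5308 and 1.6108 rad and x of short_b in the frame of stand between 0.048 and 0.118 m and y of short_b in the frame of stand between -0.022 and 0.022 m and z of short_b in the frame of stand between 0.0495 and 0.0575 m and angle between short_b's own x axis and vertical between 1.5308 and 1.6108 rad), for 0.3 s.
3. the mushroom has been turned free and has sprung up (value of joint stop_press below 0.002 m), for 0.2 s.
At the end, for the whole second after the job is handed in: The mushroom is up (within 2 mm). Every rod rests in a notch of the bars for its length: axis within 4 mm of seated height, level to about 2 degrees, in line to about 3, middle within 22 mm of the stand's middle line. The spacer bar lies flat on the mat, its middle over it. All at rest (value of joint stop_press below 0.002 m and x of spacer in the frame of mat between -0.15 and 0.15 m and y of spacer in the frame of mat between -0.225 and 0.225 m and z of spacer in the frame of mat below 0.022 m and linear speed of each of spacer, long_a, long_b, long_c, short_a, short_b below 0.02 m/s and x of long_a in the frame of stand between -0.118 and -0.002 m and y of long_a in the frame of stand between -0.022 and 0.022 m and z of long_a in the frame of stand between 0.0495 and 0.0575 m and angle between the x axis of each of long_a, long_b, long_c, short_a, short_b and the y axis of stand, either way round below 0.06 rad and angle between long_a's own x axis and vertical between 1.5308 and 1.6108 rad and x of long_b in the frame of stand between -0.118 and -0.002 m and y of long_b in the frame of stand between -0.022 and 0.022 m and z of long_b in the frame of stand between 0.0495 and 0.0575 m and angle between long_b's own x axis and vertical between 1.5308 and 1.6108 rad and x of long_c in the frame of stand between -0.118 and -0.002 m and y of long_c in the frame of stand between -0.022 and 0.022 m and z of long_c in the frame of stand between 0.0495 and 0.0575 m and angle between long_c's own x axis and vertical between 1.5308 and 1.6108 rad and x of short_a in the frame of stand between 0.048 and 0.118 m and y of short_a in the frame of stand between -0.022 and 0.022 m and z of short_a in the frame of stand between 0.0495 and 0.0575 m and angle between short_a's own x axis and vertical between 1.5308 and 1.6108 rad and x of short_b in the frame of stand between 0.048 and 0.118 m and y of short_b in the frame of stand between -0.022 and 0.022 m and z of short_b in the frame of stand between 0.0495 and 0.0575 m and angle between short_b's own x axis and vertical between 1.5308 and 1.6108 rad); the robot touches nothing.
It fails at once if the die is shifted by more than 30 mm (distance of die from where it was at the start of the episode above 0.03 m).
It fails at once if the tin box is shifted by more than 30 mm (distance of tin_box from where it was at the start of the episode above 0.03 m).
It fails at once if the dice tray is shifted by more than 30 mm (distance of dice_tray from where it was at the start of the episode above 0.03 m).
It fails at once if the marble is shifted by more than 30 mm (distance of marble from where it was at the start of the episode above 0.03 m).
Of long_a, long_b, long_c, short_a, short_b only 3 to 5 are there at a start; the rules pass over those that are not, and their reading is None.
At some moment in a run one of long_a, long_b, long_c, short_a, short_b may be knocked a few centimetres aside while the robot is not near it.
Once in a run the grip may slacken for a moment while it holds something.
It also fails if it takes over 210 s, if anything falls off the work surface, if the arm or the gripper's body presses on something with over 40 N, if the wrist force passes 120 N, or if a joint passes its speed limit or range.

ROBOT

A 6-joint arm with a two-finger parallel gripper is mounted at the origin on the work surface. World frame = base frame: x ahead of the robot, y to its left, z up, the work surface at z = 0. Lengths are in mm, angles in degrees, forces in N, time in s.
With the tool pointing down it reaches from about 350 to 850 mm from the base axis. Payload 8.1 kg.
Tool frame: the origin (TCP) lies on the centre line of the jaws, within the pads' length; the fingertips stand 14 mm ahead of it and the grasp point (between the pads) lies 5 mm behind it; z points along the fingers, y is the line along which they close (so a half turn about z gives the same grasp; the last joint's range is limited). The gripper opens to 85 mm and grips with 20 to 120 N. Pads are 22 mm wide; open, the fingers measure 114 mm over their backs; the gripper's body (76 mm by 85 mm) begins 54 mm behind the grasp point. The pads swing forward as they close: fully open they stand 13 mm farther back than shut.
Start: joints at [63.232, 7.471, 85.268, -0, 87.261, -4.893], TCP at [223.534, 556.81, 245.292] pointing down, gripper open.
Joint ranges: [-169.43, 169.43], [-51.17, 129.36], [1.28, 143.12], [-76.62, 256.62], [0, 156.53], [-152.29, 152.29]. Speed limits (degrees/s): [136.94, 136.94, 159.86, 180, 180, 180].

INTERFACE

Orientations are given as [roll, pitch, yaw] about the fixed x, y, z axes, in that order (R = Rz(yaw) Ry(pitch) Rx(roll)).
In Python, from bench import sense, snapshot, camera_info, hand_in gives the robot as it stands. The module is installed in compiled form; this text tells all that it offers.
- The arm moves only by the tool apply_moves, never from a script. Its argument "deltas" is a list of rows, each a list of 7 numbers: the shift along the tool's x, y, z scaled (see below), then the turn, a rotation vector about the tool's x, y, z scaled (see below), then the opening, from 0 (shut) to 1 (fully open). In form: [[dx, dy, dz, ax, ay, az, claw], ...]. A call has 1 to 8 rows; each row shifts and turns the commanded pose from where the row before left it, along the tool's axes as they then stand; what a row does not reach is not made up. The controller multiplies each number of a shift by 0.03 m and each number of a turn by 0.08 rad. A row lasts 1/8 s, in which the tool goes at most 62.5 mm and 10.7 degrees, less where a joint would pass 70% of its speed; a pose out of reach is approached as far as the arm can. A call with a number of a shift or a turn outside -1 to 1 is refused whole. A call with a gripper value outside its range is refused whole. The fingers move at their own pace and stop on an object; "grip_force" is the grip in N (left out, the last holds). Time passes only in rows, so rows that do not move let the fingers close. It gives the time, the measured TCP pose, the force, the opening and the grip force at its end, in the units of the state.
- sense(): the state, without advancing time (a new reading comes with each control period).
- snapshot(name): name is "scene" or "top" or "wrist"; returns the picture (384x512x3 uint8, red, green, blue); there is no depth.
- camera_info(name): a dict with "vertical_fov" (degrees; the focal length in pixels is half the picture's height over the tangent of half this angle, whatever the lens; pixels are square), "cx", "cy" (the principal point, pixels), "origin" and "rotation" of the camera in the world; the wrist camera has in their place "tool_from_camera" (4x4, takes a point from camera to tool coordinates, whose origin is the TCP and whose axes are the flange's). Camera axes: x right, y up, looking along -z (the intrinsics and any distortion apply to the point x, -y, -z); pixel columns grow to the right and rows downward; lengths in mm; the calibration is good to about 2 mm. A picture is of the moment at which its call begins: read the wrist's pose just before it. camera_info takes no time and is no camera call.
- hand_in(): hands the job in; it is judged then, once.
The state is a dict: "time": time; "joint_pos": joint angles; "qd": joint speeds; "joint_efforts": joint torques, N m; "tool_pos": TCP position; "tcp_rot": TCP orientation; "ft_force": force on the tool from outside, world axes, zero at the start; "wrist_torque": the same for the moment, N m; "finger_gap": finger opening in mm; "grip_force": force on a finger pad.
Only numpy, scipy, OpenCV 4.12 (cv2) and the standard library are available. Lean on these libraries where they do the work, as an engineer would, in place of code of your own. Each camera call takes 0.05 s, during which the arm holds its last target. There are 200 camera calls.

## Working session

There is one attempt and no reset: what is moved stays moved. The work goes in short steps, Python scripts to look and compute and a tool call to move; the robot and the scene stay as the last step left them, time stands still between calls to the robot, and variables do not carry over. Pictures are saved under pics/ and viewed, at most 14 in all, crops included, and the job is handed in when it is done.

Besides the shell and the picture viewer there is one more tool, called as name([rows], argument=value, ...), one row to a line, values as JSON. apply_moves: Moves the arm, as the interface text tells. Its arguments: {"type":"object","properties":{"deltas":{"type":"array"},"grip_force":{"type":"number"}},"required":["deltas"]}

```bash
mkdir -p pics; python3 - <<'E'
from bench import *
import cv2
s=sense();print(s)
for n in("top","scene","wrist"):
    im=snapshot(n);cv2.imwrite(f"pics/{n}0.png",im[:,:,::-1]);print(n,camera_info(n))
E
```

```text
{'time': 0.0, 'joint_pos': array([ 6.32317354e+01,  7.51724716e+00,  8.53305373e+01, -1.72684194e-04,
        8.72623402e+01, -4.89297838e+00]), 'qd': array([-0.06311496, -0.00761637,  0.01120843, -0.06237953, -0.07029703,
        0.00583928]), 'joint_efforts': array([ 7.15033966e-04, -5.69367313e+01, -5.00575376e+01, -2.08996385e-04,
        1.38986195e-02,  3.61900914e-05]), 'tool_pos': array([223.2877304 , 556.32227034, 244.21006471]), 'tcp_rot': array([-1.79890262e+02, -9.22121117e-03,  1.58124713e+02]), 'ft_force': array([ 1.01377514, -0.11183597, -0.83936125]), 'wrist_torque': array([-0.02108956,  0.03788943, -0.00842314]), 'grip_force': 0.0, 'finger_gap': 85.32577148384549}
top {'vertical_fov': 53.59888584441171, 'cx': 253.36618732436236, 'cy': 189.2265314870215, 'origin': array([ 545.29029679,    5.74355995, 1101.52715093]), 'rotation': array([  3.35481424,   1.68016965, -89.02076905])}
scene {'vertical_fov': 50.95660056698784, 'cx': 256.37683123649464, 'cy': 188.8511459257922, 'origin': array([1319.59036632,  -23.67226931, 1002.28609777]), 'rotation': array([37.6035564 ,  0.53864192, 86.60393812])}
wrist {'vertical_fov': 67.36308057004086, 'cx': 255.80621916601575, 'cy': 188.386208652413, 'tool_from_camera': array([[ 2.10367023e-04,  9.47622713e-01,  3.19391845e-01,
         8.24268697e+01],
       [ 9.99999963e-01, -1.44699948e-04, -2.29329769e-04,
         3.63675028e-01],
       [-1.71102114e-04,  3.19391881e-01, -9.47622708e-01,
        -1.28804834e+02],
       [ 0.00000000e+00,  0.00000000e+00,  0.00000000e+00,
         1.00000000e+00]])}
```

View pics/top0.png

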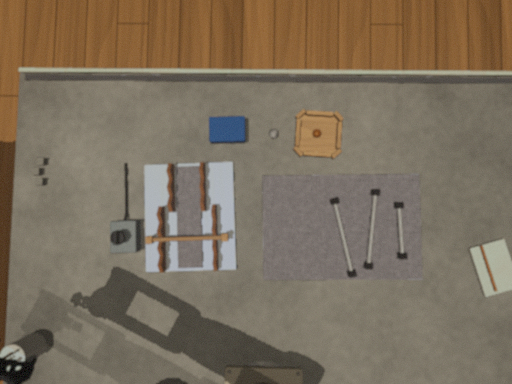

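View pics/scene0.png

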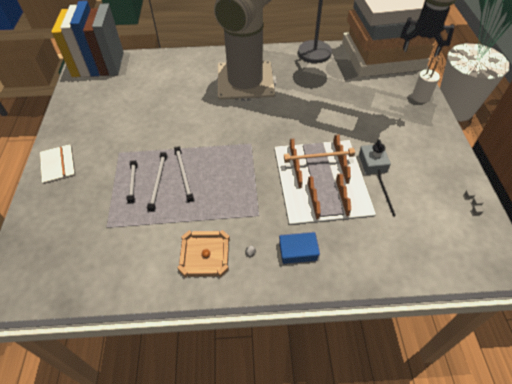

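```bash
cat > h.py <<'E'
import numpy as np, cv2
from scipy.spatial.transform import Rotation as R
from bench import *
def cam(n, s=None):
    c=camera_info(n); f=192/np.tan(np.radians(c['vertical_fov']/2))
    if n=='wrist':
        T=c['tool_from_camera']; Rt=R.from_euler('xyz',s['tcp_rot'],degrees=True).as_matrix()
        return f,c['cx'],c['cy'],Rt@T[:3,3]+s['tool_pos'],Rt@T[:3,:3]
    return f,c['cx'],c['cy'],np.array(c['origin']),R.from_euler('xyz',c['rotation'],degrees=True).as_matrix()
def ray(C,u,v,z):
    f,cx,cy,o,M=C
    d=M@np.array([(u-cx)/f,-(v-cy)/f,-1]); return o+d*(z-o[2])/d[2]
def proj(C,p):
    f,cx,cy,o,M=C; q=M.T@(np.asarray(p,float)-o); return cx-f*q[0]/q[2], cy+f*q[1]/q[2]
def shot(n,name):
    s=sense(); im=snapshot(n)[:,:,::-1].copy(); cv2.imwrite(f'pics/{name}.png',im); return s,im,cam(n,s)
E
python3 - <<'E'
from h import *
im=cv2.imread('pics/top0.png');C=cam('top')
g=im.max(2).astype(int)
hsv=cv2.cvtColor(im,cv2.COLOR_BGR2HSV)
# stand white
m=((g>170)&(hsv[...,1]<50)).astype(np.uint8); m[:, :130]=0;m[:,245:]=0;m[:155]=0;m[280:]=0
pts=cv2.findNonZero(m);r=cv2.minAreaRect(pts)
P=[ray(C,*p,12) for p in cv2.boxPoints(r)]
print('stand',np.round(P,1).tolist(),np.mean(P,0).round(1),r)
# black stops in mat
m=((g<60)).astype(np.uint8);m[:,:265]=0;m[:,420:]=0;m[:175]=0;m[280:]=0
n,l,st,ce=cv2.connectedComponentsWithStats(m)
for i in range(1,n):
    if st[i,4]>8:print('stop',ce[i].round(1),st[i,4],ray(C,*ce[i],20).round(1))
m=((g<70)).astype(np.uint8);m[:,:105]=0;m[:,140:]=0;m[:215]=0;m[255:]=0
n,l,st,ce=cv2.connectedComponentsWithStats(m)
for i in range(1,n):
    if st[i,4]>8:print('btn',ce[i].round(1),st[i],ray(C,*ce[i],81).round(1))
for k,(u,v) in dict(matTL=(263,175),matBR=(421,280),tin=(227,130),die=(273,133),tray=(318,134)).items(): print(k,ray(C,u,v,10).round(0))
a=cv2.resize(im[150:290,95:245],None,fx=5,fy=4.2,interpolation=cv2.INTER_CUBIC)
cv2.imwrite('pics/cropA.png',a[:600,:800])
E
```

```text
stand [[675.1, 362.0, 12.0], [686.8, 102.9, 12.0], [382.4, 87.0, 12.0], [368.9, 341.7, 12.0]] [528.3 223.4  12. ] ((188.86746215820312, 216.57565307617188), (106.61296081542969, 89.0186538696289), 88.18170166015625)
stop [374.6 191.7] 33 [ 606.4 -304.    20. ]
stop [334.2 200.5] 33 [ 579.8 -190.9   20. ]
stop [398.3 204.5] 34 [ 571.3 -370.    20. ]
stop [401.7 255.4] 38 [ 429.5 -378.6   20. ]
stop [367.6 265.2] 32 [ 400.4 -284.4   20. ]
stop [351.5 273. ] 34 [ 377.9 -239.8   20. ]
btn [125.6 216.9] [124 215   4   5  13] [524.2 381.2  81. ]
btn [137.9 234.3] [136 220   4  31  95] [478. 346.  81.]
btn [118.9 236.5] [111 230  18  14 179] [471.3 397.6  81. ]
matTL [650.  12.  10.]
matBR [ 361. -435.   10.]
tin [780. 119.  10.]
die [773. -15.  10.]
tray [ 771. -145.   10.]
```

View pics/cropA.png

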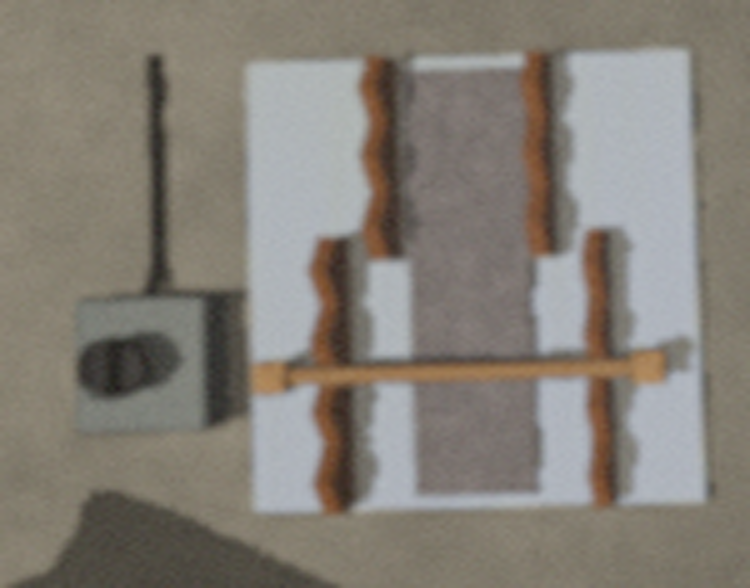

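apply_moves([
  [-0.957,-0.325,0,0,0,0,0],
  [-0.957,-0.325,0,0,0,0,0],
  [-0.957,-0.325,0,0,0,0,0],
  [-0.957,-0.325,0,0,0,0,0],
  [-0.957,-0.325,0,0,0,0,0],
  [-0.957,-0.325,0,0,0,0,0],
  [-0.957,-0.325,0,0,0,0,0],
  [-0.957,-0.325,0,0,0,0,0],
], grip_force=40)

```text
time: 1.15
tool_pos: [408.2, 398.0, 244.9]
tcp_rot: [-180.0, -0.0, 158.1]
ft_force: [0.7, -0.8, -0.1]
finger_gap: -0.0
grip_force: 0.0
```

apply_moves([
  [-0.957,-0.325,0,0,0,0,0],
  [-0.957,-0.325,0,0,0,0,0],
  [-0.957,-0.325,0,0,0,0,0],
  [-0.957,-0.325,0,0,0,0,0],
  [0,0,0,0,0,0.99,0],
  [0,0,0,0,0,0.99,0],
  [0,0,0,0,0,0.99,0],
  [0,0,0,0,0,0.99,0],
])

```text
time: 2.15
tool_pos: [499.5, 319.7, 244.8]
tcp_rot: [-180.0, -0.0, 139.8]
ft_force: [-0.1, 0.3, -0.5]
finger_gap: 0.2
grip_force: 0.0
```

apply_moves([
  [0,0,0,0,0,0.99,0],
  [0,0,0,0,0,0.99,0],
  [0,0,0,0,0,0.99,0],
  [0,0,0,0,0,0.99,0],
  [0,0,0,0,0,0.99,0],
  [0,0,0,0,0,0.99,0],
  [0,0,0,0,0,0.99,0],
  [0,0,0,0,0,0.99,0],
])

```text
time: 3.15
tool_pos: [499.4, 319.7, 244.8]
tcp_rot: [-180.0, 0.0, 103.5]
ft_force: [0.1, 0.1, 0.3]
finger_gap: -0.1
grip_force: 0.0
```

apply_moves([
  [0,0,0,0,0,0.99,0],
  [0,0,0,0,0,0.99,0],
  [0,0,0,0,0,0.99,0],
  [0,0,0,0,0,0,0],
  [0,0,0,0,0,0,0],
])

```text
time: 3.78
tool_pos: [499.5, 319.8, 245.1]
tcp_rot: [-180.0, 0.0, 90.2]
ft_force: [0.8, 0.9, 0.7]
finger_gap: -0.2
grip_force: 0.0
```

```bash
python3 - <<'E'
from h import *
s,im,C=shot('wrist','w1');print(s['tool_pos'],s['tcp_rot'],s['ft_force'])
s,im,C=shot('top','t1')
E
```

```text
[499.54425645 319.8360036  245.05855072] [-1.79977982e+02  1.19697580e-02  9.01601166e+01] [0.81786135 0.92433453 0.65874875]
```

View pics/w1.png

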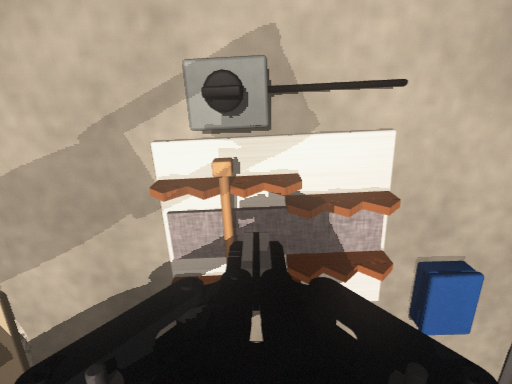

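```bash
python3 - <<'E'
from h import *
im=cv2.imread('pics/w1.png');s=sense();C=cam('wrist',s)
g=im.max(2).astype(int)
m=np.zeros(g.shape,np.uint8);m[60:125,190:255]=(g[60:125,190:255]<55)
n,l,st,ce=cv2.connectedComponentsWithStats(m);i=1+np.argmax(st[1:,4]);print(st[i])
cs,_=cv2.findContours((l==i).astype(np.uint8),0,2);(u,v),r=cv2.minEnclosingCircle(cs[0]);print('head',u,v,r,ray(C,u,v,81),ray(C,u+r,v,81)-ray(C,u,v,81))
# base edge far: white rows
w=((im.min(2)>195)).astype(np.uint8)
e=[]
for c in range(165,390,5):
    r=np.where(w[120:165,c])[0]
    if len(r): e.append(ray(C,c,120+r[0]-.5,12)[:2])
e=np.array(e);p=np.polyfit(e[:,0],e[:,1],1);q=abs(e[:,1]-np.polyval(p,e[:,0]));k=q<2.5;p=np.polyfit(e[k,0],e[k,1],1);print('edge',p,np.degrees(np.arctan(p[0])),k.sum(),len(k))
for c in [(151.5,142.5),(394.5,130.3)]:print(ray(C,*c,12))
# spacer wood: tip face & shaft
for c in [(220,190),(232,188),(222,210),(232,210)]:print('shaft pix',im[c[1],c[0]])
for row in (200,215,230):
    a=im[row,205:250].astype(int); d=a[:,2]-a[:,0]; k=np.where(d>60)[0]+205; print(row,k.min(),k.max(), ray(C,(k.min()+k.max())/2,row,53.5).round(1))
cv2.imwrite('pics/cropB.png',cv2.resize(im[45:215,140:300],None,fx=4.5,fy=3.5,interpolation=cv2.INTER_CUBIC))
E
```

```text
[203  70  41  43 603]
head 222.73777770996094 90.83224487304688 21.28839683532715 [467.50268165 402.84432389  81.        ] [20.50345156  0.04788635  0.        ]
edge [5.24270870e-02 3.22271372e+02] 3.0011032200825665 45 45
[368.27347626 341.15584646  12.        ]
[671.65913171 357.0252103   12.        ]
shaft pix [ 80 116 161]
shaft pix [ 67 102 166]
shaft pix [ 91 131 179]
shaft pix [55 64 75]
200 221 229 [463.  279.8  53.5]
215 222 231 [464.2 260.4  53.5]
230 224 232 [465.4 240.3  53.5]
```

View pics/cropB.png

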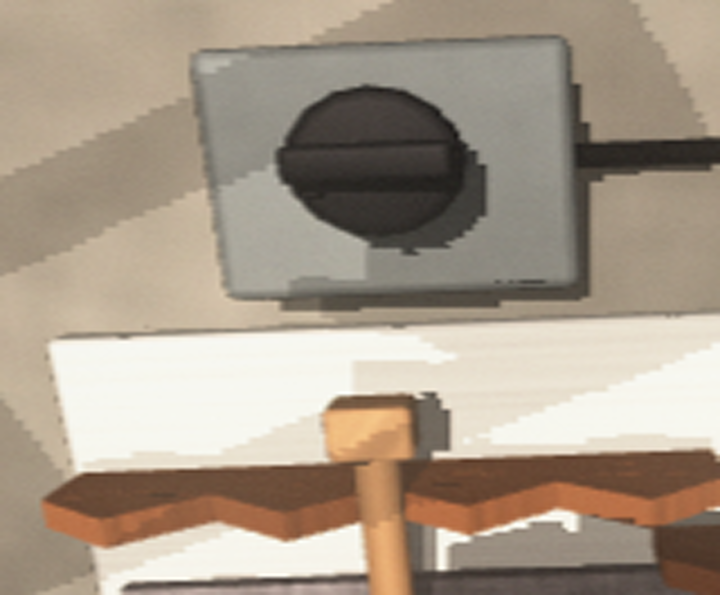

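apply_moves([
  [0.914,-0.356,0,0,0,0,0],
  [0.914,-0.356,0,0,0,0,0],
  [0.914,-0.356,0,0,0,0,0],
  [0,0,0.886,0,0,0,0],
  [0,0,0.886,0,0,0,0],
  [0,0,0.886,0,0,0,0],
  [0,0,0.886,0,0,0,0],
  [0,0,0.886,0,0,0,0],
])

```text
time: 4.88
tool_pos: [467.5, 402.1, 111.6]
tcp_rot: [180.0, -0.0, 90.1]
ft_force: [0.3, 0.2, 0.2]
finger_gap: -0.0
grip_force: 0.0
```

apply_moves([
  [0,0,0.1,0,0,0,0],
  [0,0,0.1,0,0,0,0],
  [0,0,0.05,0,0,0,0],
  [0,0,0.05,0,0,0,0],
  [0,0,0,0,0,0,0],
])

```text
time: 5.5
tool_pos: [467.7, 402.3, 103.6]
tcp_rot: [180.0, -0.0, 90.1]
ft_force: [0.2, -0.3, 2.1]
finger_gap: 0.0
grip_force: 1.1
```

apply_moves([
  [0,0,0.05,0,0,0,0],
  [0,0,0.05,0,0,0,0],
  [0,0,0.03,0,0,0,0],
  [0,0,0,0,0,0,0],
])

```text
time: 6.0
tool_pos: [467.7, 402.3, 100.0]
tcp_rot: [180.0, -0.0, 90.1]
ft_force: [-0.7, -0.5, 6.3]
finger_gap: -0.2
grip_force: 3.1
```

apply_moves([
  [0,0,0.04,0,0,0,0],
  [0,0,0.04,0,0,0,0],
  [0,0,0,0,0,0,0],
  [0,0,0,0,0,0,0],
])

```text
time: 6.5
tool_pos: [468.1, 402.5, 99.7]
tcp_rot: [179.9, -0.1, 90.1]
ft_force: [-6.4, -4.6, 19.8]
finger_gap: -0.1
grip_force: 9.9
```

apply_moves([
  [0,0,-0.3,0,0,0,0],
  [0,0,-0.8,0,0,0,0],
  [0,0,-0.8,0,0,0,0],
  [0,0,-0.8,0,0,0,0],
  [0,0,-0.8,0,0,-0.68,0.6],
  [0,0,0,0,0,0,0.6],
], grip_force=100)

```text
time: 7.25
tool_pos: [468.5, 402.8, 204.0]
tcp_rot: [179.8, -0.1, 93.2]
ft_force: [0.2, -0.0, 0.4]
finger_gap: 35.8
grip_force: 0.0
```

```bash
python3 - <<'E'
from h import *
s,im,C=shot('wrist','w2');print(s['tool_pos'],s['tcp_rot'])
im=cv2.imread('pics/top0.png');T=cam('top')
h=cv2.cvtColor(im,cv2.COLOR_BGR2HSV);m=((h[...,1]>90)&(im[...,2]>150)).astype(np.uint8);m[:228]=0;m[248:]=0;m[:,:140]=0;m[:,236:]=0
n,l,st,ce=cv2.connectedComponentsWithStats(m);i=1+np.argmax(st[1:,4]);r=cv2.minAreaRect(cv2.findNonZero((l==i).astype(np.uint8)));b=cv2.boxPoints(r)
print(r,[ray(T,*p,58).round(1).tolist() for p in b],ray(T,*r[0],58))
E
```

```text
[468.50301391 402.76146605 204.00871765] [ 1.79825033e+02 -1.07620633e-01  9.31594484e+01]
((190.0, 237.0), (6.0, 72.0), 90.0) [[478.3, 309.0, 58.0], [482.0, 110.3, 58.0], [465.7, 109.9, 58.0], [461.9, 308.4, 58.0]] [471.96170019 209.11226825  58.        ]
```

View pics/w2.png

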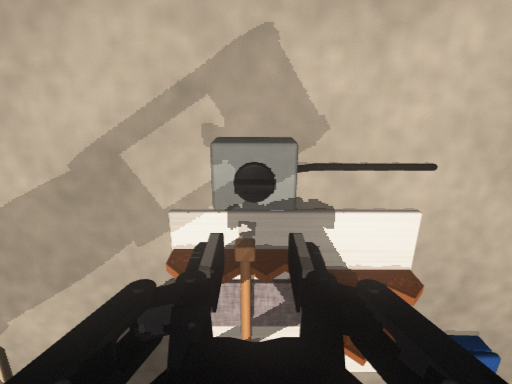

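```bash
python3 - <<'E'
from h import *
s=sense();C2=cam('wrist',s)
s1=dict(s);s1['tool_pos']=np.array([499.54,319.84,245.06]);s1['tcp_rot']=np.array([-179.98,0.01,90.16]);C1=cam('wrist',s1)
a=ray(C1,221.8,167,64);print('end stop mid',a, a+104*np.array([np.sin(.054),-np.cos(.054),0]))
print(ray(C2,245,246,64))
print('head latched',ray(C2,255,182,75), ray(C2,255,182,80))
for c in [(168.5,211),(420,211)]:print(ray(C2,*c,12))
im=cv2.imread('pics/w2.png')
for r in (265,290,320):
    a=im[r,230:262].astype(int);d=a[:,2]-a[:,0];k=np.where(d>55)[0]+230;print(r,k.min(),k.max(),ray(C2,(k.min()+k.max())/2,r,53.5).round(1))
E
```

```text
end stop mid [461.81889627 322.93817226  64.        ] [467.43216729 219.08976741  64.        ]
[460.50026475 330.82310993  64.        ]
head latched [467.03490086 404.96926126  75.        ] [466.95824473 406.52511706  80.        ]
[366.3474221  343.38132738  12.        ]
[667.82443754 359.66311847  12.        ]
265 242 247 [460.9 300.8  53.5]
290 241 249 [462.8 267.4  53.5]
320 241 249 [464.7 224.4  53.5]
```

apply_moves([
  [-0.869,-0.06,0,0,0,0,0.6],
  [-0.869,-0.06,0,0,0,0,0.6],
  [-0.869,-0.06,0,0,0,0,0.6],
  [-0.869,-0.06,0,0,0,0,0.6],
  [-0.869,-0.06,0,0,0,0,0.6],
  [-0.869,-0.06,0,0,0,0,0.6],
  [-0.869,-0.06,0,0,0,0,0.6],
  [0,0,0,0,0,0,0.6],
])

```text
time: 8.3
tool_pos: [464.2, 217.6, 200.1]
tcp_rot: [-179.8, 0.1, 93.0]
ft_force: [-0.5, -0.0, -0.5]
finger_gap: 51.4
grip_force: 0.0
```

apply_moves([
  [0,0,0.977,0,0,0,0.6],
  [0,0,0.977,0,0,0,0.6],
  [0,0,0.977,0,0,0,0.6],
  [0,0,0.977,0,0,0,0.6],
  [0,0,0.5,0,0,0,0.6],
  [0,0,0.477,0,0,0,0.6],
  [0,0,0,0,0,0,0.6],
])

```text
time: 9.18
tool_pos: [464.4, 219.2, 54.6]
tcp_rot: [-179.9, 0.0, 93.2]
ft_force: [1.0, 0.2, -0.2]
finger_gap: 51.1
grip_force: 0.0
```

```bash
python3 - <<'E'
from h import *
s,im,C=shot('wrist','w3');print(s['tool_pos'],s['ft_force'])
E
```

```text
[464.38215032 219.17349816  54.60159956] [ 1.04414654  0.22480555 -0.22412966]
```

View pics/w3.png

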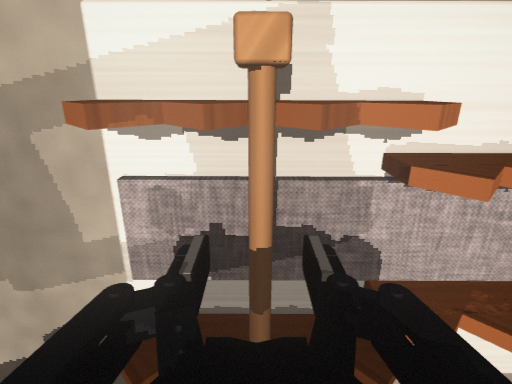

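apply_moves([
  [0,0,-0.1,0,0,0,0.6],
  [0,0.04,0,0,0,0,0.3],
  [0,0,0,0,0,0,0],
  [0,0,0,0,0,0,0],
  [0,0,0,0,0,0,0],
  [0,0,0,0,0,0,0],
], grip_force=100)

```text
time: 9.98
tool_pos: [466.7, 219.4, 59.4]
tcp_rot: [180.0, -0.0, 93.2]
ft_force: [-1.7, -1.2, 4.8]
finger_gap: 8.2
grip_force: 98.1
```

```bash
python3 - <<'E'
from h import *
im=cv2.imread('pics/w3.png');s=dict(sense());s['tool_pos']=np.array([464.38,219.17,54.6]);C=cam('wrist',s)
print(s['tcp_rot'],[ray(C,c,r,53.5).round(1).tolist() for c,r in((261.5,80),(261,160),(260.5,240))],ray(C,263,38,64.5))
E
```

```text
[ 1.79952697e+02 -1.22717242e-02  9.31688314e+01] [[461.9, 306.3, 53.5], [463.8, 271.9, 53.5], [466.1, 230.5, 53.5]] [461.34661335 320.48241924  64.5       ]
```

apply_moves([
  [0,0,0,0,0,0,0.5],
  [0,0,0,0,0,0,0.5],
  [0,0,0.3,0,0,0,0.5],
  [0,0,0,0,0,0,0],
  [0,0,0,0,0,0,0],
  [0,0,0,0,0,0,0],
  [0,0,0,0,0,0,0],
], grip_force=60)

```text
time: 10.85
tool_pos: [466.2, 219.3, 49.6]
tcp_rot: [-180.0, -0.0, 93.2]
ft_force: [0.3, 0.6, -0.4]
finger_gap: 10.0
grip_force: 58.4
```

apply_moves([
  [0,0,0,0,0,0,0.5],
  [0,0,0,0,0,0,0.5],
  [0,0,-0.26,0,0,0,0.5],
  [0,0,0,0,0,0,0],
  [0,0,0,0,0,0,0],
  [0,0,0,0,0,0,0],
  [0,0,0,0,0,0,0],
], grip_force=60)

```text
time: 11.72
tool_pos: [466.6, 219.4, 57.9]
tcp_rot: [180.0, -0.0, 93.2]
ft_force: [-1.6, 0.5, 5.3]
finger_gap: 9.5
grip_force: 58.6
```

apply_moves([
  [0,0,-0.3,0,0,0,0],
  [0,0,-0.8,0,0,0,0],
  [0,0,-1,0,0,0,0],
  [0,0,-1,0,0,0,0],
  [0,0,0,0,0,0,0],
], grip_force=80)

```text
time: 12.35
tool_pos: [468.0, 219.9, 153.4]
tcp_rot: [179.7, -0.1, 93.2]
ft_force: [0.8, 0.2, -0.3]
finger_gap: 8.8
grip_force: 78.2
```

```bash
python3 - <<'E'
from h import *
s,im,C=shot('wrist','w4');print(s['tool_pos'],s['ft_force'],s['wrist_torque'])
E
```

```text
[468.023994   219.91304536 153.37182557] [ 0.81787978  0.17857484 -0.25599847] [-0.04255647 -0.02195952  0.00109238]
```

View pics/w4.png

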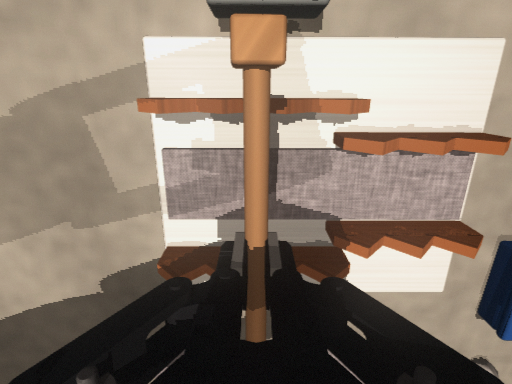

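apply_moves([
  [-0.972,0.07,0,0,0,0,0],
  [-0.972,0.07,0,0,0,0,0],
  [-0.972,0.07,0,0,0,0,0],
  [-0.972,0.07,0,0,0,0,0],
  [-0.972,0.07,0,0,0,0,0],
  [-0.972,0.07,0,0,0,0,0],
  [-0.972,0.07,0,0,0,0,0],
  [-0.972,0.07,0,0,0,0,0],
])

```text
time: 13.4
tool_pos: [494.8, -13.5, 148.4]
tcp_rot: [-179.8, -0.0, 93.2]
ft_force: [0.6, 0.2, -0.3]
finger_gap: 8.8
grip_force: 78.2
```

apply_moves([
  [-0.972,0.07,0,0,0,0,0],
  [-0.972,0.07,0,0,0,0,0],
  [0,0,0,0,0,0.97,0],
  [0,0,0,0,0,0.97,0],
  [0,0,0,0,0,0.97,0],
  [0,0,0,0,0,0.97,0],
  [0,0,0,0,0,0.97,0],
  [0,0,0,0,0,0.97,0],
])

```text
time: 14.4
tool_pos: [502.1, -70.4, 148.3]
tcp_rot: [-179.8, 0.0, 66.4]
ft_force: [-0.4, -0.1, -1.3]
finger_gap: 9.0
grip_force: 78.4
```

apply_moves([
  [0,0,0,0,0,0.97,0],
  [0,0,0,0,0,0.97,0],
  [0,0,0,0,0,0.97,0],
  [0,0,0,0,0,0.97,0],
  [0,0,0,0,0,0.97,0],
  [0,0,0,0,0,0.97,0],
  [0,0,0,0,0,0.97,0],
  [0,0,0,0,0,0.97,0],
])

```text
time: 15.4
tool_pos: [502.1, -70.4, 148.3]
tcp_rot: [-179.9, 0.1, 30.8]
ft_force: [0.3, 0.7, -0.8]
finger_gap: 8.6
grip_force: 78.6
```

apply_moves([
  [0,0,0,0,0,0.97,0],
  [0,0,0,0,0,0.97,0],
  [0,0,0,0,0,0.97,0],
  [0,0,0,0,0,0.97,0],
  [0,0,0,0,0,0.97,0],
  [0,0,0,0,0,0.97,0],
  [0,0,0,0,0,0.97,0],
  [0,0,0,0,0,0,0],
])

```text
time: 16.4
tool_pos: [502.3, -70.5, 148.6]
tcp_rot: [-180.0, 0.2, -0.2]
ft_force: [0.2, 0.8, -1.6]
finger_gap: 8.4
grip_force: 78.8
```

```bash
python3 - <<'E'
from h import *
s,im,C=shot('wrist','w5');print(s['tool_pos'],s['ft_force'],s['finger_gap'])
_,t,T=shot('top','t5')
cv2.imwrite('pics/v5.png',np.hstack([cv2.resize(im,(400,300)),cv2.resize(t,(400,300))]))
E
```

```text
[502.3161635  -70.48992999 148.62971665] [ 0.23468682  0.78328679 -1.59514105] 8.43181514488613
```

View pics/v5.png

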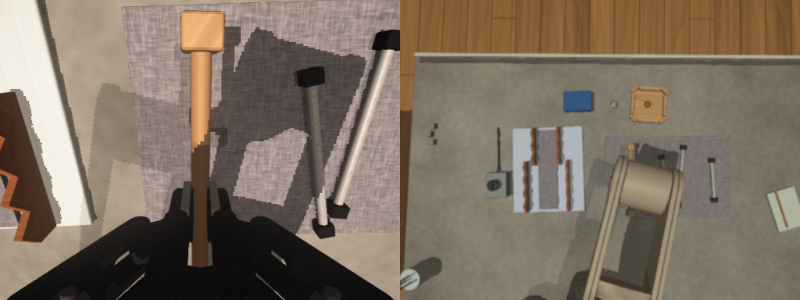

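apply_moves([
  [0,0,0.95,0,0,0,0],
  [0,0,0.95,0,0,0,0],
  [0,0,0.95,0,0,0,0],
  [0,0,0.95,0,0,0,0],
  [0,0,0.3,0,0,0,0],
  [0,0,0.15,0,0,0,0],
  [0,0,0,0,0,0,0],
])

```text
time: 17.38
tool_pos: [503.9, -70.9, 23.5]
tcp_rot: [180.0, -0.1, -0.2]
ft_force: [0.7, -1.2, -0.4]
finger_gap: 8.7
grip_force: 78.8
```

```bash
python3 - <<'E'
from h import *
s=dict(sense());s['tool_pos']=np.array([502.3,-70.5,148.6]);s['tcp_rot']=np.array([180,.2,-.2]);C=cam('wrist',s)
im=cv2.imread('pics/w5.png');g=im.max(2).astype(int)
m=(g<48).astype(np.uint8);m[:,:360]=0
n,l,st,ce=cv2.connectedComponentsWithStats(m)
for i in range(1,n):
    if st[i,4]>100:print(ce[i].round(),st[i],ray(C,*ce[i],20).round(1))
t=cv2.imread('pics/t5.png');T=cam('top');g=t.max(2)
m=((g<60)).astype(np.uint8);m[:,:365]=0;m[:,425:]=0;m[:175]=0;m[285:]=0
n,l,st,ce=cv2.connectedComponentsWithStats(m)
for i in range(1,n):
    if st[i,4]>8:print('stop',ce[i].round(1),st[i,4],ray(T,*ce[i],20).round(1))
E
```

```text
[495.  52.] [476  38  36  27 799] [ 613.9 -264.9   20. ]
[397.  98.] [379  85  37  28 821] [ 578.1 -190.9   20. ]
[431. 268.] [418 254  29  26 489] [ 409. -252.   20.]
[414. 293.] [400 280  29  25 454] [ 377.7 -239.6   20. ]
[409. 352.] [ 360  290  144   94 6865] [ 294.6 -248.1   20. ]
stop [398.4 204.6] 33 [ 571.2 -370.4   20. ]
stop [401.4 255.3] 33 [ 429.8 -378.    20. ]
```

apply_moves([
  [0,0,0.1,0,0,0,0],
  [0,0,0.07,0,0,0,0],
  [0,0,0.02,0,0,0,0],
  [0,0,0,0,0,0,0],
])

```text
time: 17.88
tool_pos: [504.2, -70.8, 18.9]
tcp_rot: [180.0, -0.1, -0.2]
ft_force: [-6.2, 1.6, 14.4]
finger_gap: 8.8
grip_force: 80.8
```

apply_moves([
  [0,0,0,0,0,0,0.3],
  [0,0,0,0,0,0,0.3],
  [0,0,-0.2,0,0,0,0.3],
  [0,0,-0.9,0,0,0,0.3],
  [0,0,-1,0,0,0,0.3],
  [0,0,-1,0,0,0,0.3],
])

```text
time: 18.62
tool_pos: [503.2, -70.7, 111.3]
tcp_rot: [180.0, 0.0, -0.2]
ft_force: [1.0, 0.4, 0.3]
finger_gap: 25.9
grip_force: 0.0
```

apply_moves([
  [-0.174,0.96,0,0,0,0,0.3],
  [-0.174,0.96,0,0,0,0,0.3],
  [-0.174,0.96,0,0,0,0,0.3],
  [-0.174,0.96,0,0,0,0,0.3],
  [-0.174,0.96,0,0,0,-0.76,0.3],
  [0,0,0,0,0,-0.76,0.3],
  [0,0,0,0,0,-0.76,0.3],
  [0,0,0,0,0,-0.76,0.3],
])

```text
time: 19.62
tool_pos: [476.7, -214.8, 110.4]
tcp_rot: [180.0, -0.0, 13.8]
ft_force: [0.3, 0.1, 0.1]
finger_gap: 25.7
grip_force: 0.0
```

```bash
cat >> h.py <<'E'
def rods(im,C,top=False):
    "stop centroids"
    g=im.max(2);m=(g<50).astype(np.uint8)
    n,l,st,ce=cv2.connectedComponentsWithStats(m)
    return [(ce[i].round(),st[i].tolist(),ray(C,*ce[i],18).round(1)) for i in range(1,n) if 150<st[i,4]<2500]
E
python3 - <<'E'
from h import *
s,im,C=shot('wrist','w6');print(s['tool_pos'],s['tcp_rot'],s['finger_gap'])
for r in rods(im,C):print(r)
E
```

```text
[ 476.73305009 -214.84245346  110.41509564] [ 1.79995808e+02 -4.58526516e-03  1.38332485e+01] 25.650230132536255
(array([385.,  32.]), [362, 13, 47, 41, 1083], array([ 615.1, -271.5,   18. ]))
(array([485., 131.]), [461, 118, 51, 29, 869], array([ 570.3, -370.6,   18. ]))
(array([414., 281.]), [403, 270, 37, 26, 358], array([ 432.3, -373.8,   18. ]))
```

View pics/w6.png

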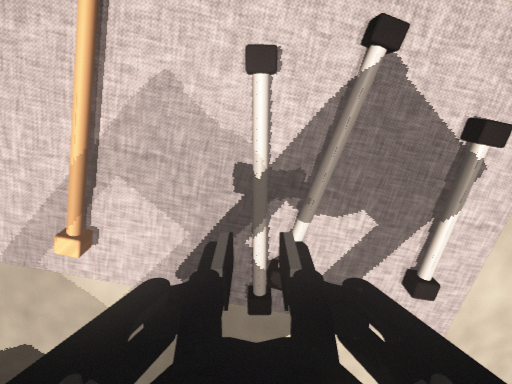

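```bash
python3 - <<'E'
from h import *
im=cv2.imread('pics/w6.png');s=sense();C=cam('wrist',s)
Rt=R.from_euler('xyz',s['tcp_rot'],degrees=True).as_matrix()
for row in(90,140,200,240):
    a=im[row,240:285].astype(int).min(1);print(row,a.tolist()) if row in(140,) else 0
for c,r in((262,90),(261.5,140),(261,240)):print((Rt.T@(ray(C,c,r,14)-s['tool_pos'])).round(1))
print('far stop',(Rt.T@(ray(C,261,56,22)-s['tool_pos'])).round(1),'near',(Rt.T@(ray(C,260,300,20)-s['tool_pos'])).round(1))
E
```

```text
140 [155, 164, 162, 153, 152, 159, 161, 191, 205, 198, 177, 165, 145, 163, 195, 214, 172, 215, 241, 246, 248, 243, 234, 226, 212, 196, 172, 137, 107, 98, 159, 183, 186, 195, 195, 191, 196, 203, 213, 213, 216, 211, 209, 210, 203]
[83.1  4.1 96.4]
[46.2  4.  96.4]
[-41.4   4.1  96.4]
far stop [105.3   3.1  88.4] near [-100.3    3.4   90.4]
```

apply_moves([
  [0.07,0.117,0.95,0,0,0,0.3],
  [0,0,0.95,0,0,0,0.3],
  [0,0,0.95,0,0,0,0.3],
  [0,0,0.2,0,0,0,0.3],
  [0,0,0,0,0,0,0.3],
])

```text
time: 20.3
tool_pos: [479.6, -217.5, 19.0]
tcp_rot: [-180.0, 0.0, 13.7]
ft_force: [0.1, 0.0, -0.1]
finger_gap: 26.0
grip_force: 0.0
```

apply_moves([
  [0,0,0,0,0,0,0],
  [0,0,0,0,0,0,0],
  [0,0,0,0,0,0,0],
  [0,0,0,0,0,0,0],
], grip_force=80)

```text
time: 20.8
tool_pos: [480.6, -218.1, 20.0]
tcp_rot: [179.9, -0.1, 13.7]
ft_force: [-1.4, 1.4, 6.7]
finger_gap: 8.4
grip_force: 78.4
```

apply_moves([
  [0,0,-0.3,0,0,0,0],
  [0,0,-0.8,0,0,0,0],
  [0,0,-1,0,0,0,0],
  [0,0,-1,0,0,0,0],
  [0,0,-1,0,0,0,0],
  [0,0,-0.4,0,0,-0.9,0],
  [0,0,0,0,0,-0.9,0],
  [0,0,0,0,0,-0.9,0],
])

```text
time: 21.8
tool_pos: [479.8, -217.6, 154.6]
tcp_rot: [180.0, -0.0, 26.2]
ft_force: [-0.3, 1.4, -0.7]
finger_gap: 8.7
grip_force: 78.2
```

apply_moves([
  [0,0,0,0,0,-0.97,0],
  [0,0,0,0,0,-0.97,0],
  [0,0,0,0,0,-0.97,0],
  [0,0,0,0,0,-0.97,0],
  [0,0,0,0,0,-0.97,0],
  [0,0,0,0,0,-0.97,0],
  [0,0,0,0,0,-0.97,0],
  [0,0,0,0,0,-0.97,0],
])

```text
time: 22.8
tool_pos: [479.6, -217.5, 154.1]
tcp_rot: [180.0, -0.0, 61.8]
ft_force: [-0.4, 0.6, -0.5]
finger_gap: 8.6
grip_force: 78.3
```

apply_moves([
  [0,0,0,0,0,-0.97,0],
  [0,0,0,0,0,-0.97,0],
  [0,0,0,0,0,-0.97,0],
  [0,0,0,0,0,-0.97,0],
  [0,0,0,0,0,-0.97,0],
  [0,0,0,0,0,-0.97,0],
  [0,0,0,0,0,-0.97,0],
  [0,0,0,0,0,0,0],
])

```text
time: 23.8
tool_pos: [479.6, -217.5, 154.1]
tcp_rot: [180.0, 0.0, 92.8]
ft_force: [-1.3, -0.0, -0.6]
finger_gap: 8.7
grip_force: 78.2
```

apply_moves([
  [0.97,-0.079,0,0,0,-0.065,0],
  [0.97,-0.079,0,0,0,0,0],
  [0.97,-0.079,0,0,0,0,0],
  [0.97,-0.079,0,0,0,0,0],
  [0.97,-0.079,0,0,0,0,0],
  [0.97,-0.079,0,0,0,0,0],
  [0.97,-0.079,0,0,0,0,0],
  [0.97,-0.079,0,0,0,0,0],
])

```text
time: 24.8
tool_pos: [448.1, 14.8, 154.0]
tcp_rot: [180.0, 0.0, 93.0]
ft_force: [0.3, -0.6, -1.6]
finger_gap: 8.4
grip_force: 78.2
```

apply_moves([
  [0.97,-0.079,0,0,0,0,0],
  [0.97,-0.079,0,0,0,0,0],
  [0.97,-0.079,0,0,0,0,0],
  [0.97,-0.079,0,0,0,0,0],
  [0.97,-0.079,0,0,0,0,0],
  [0.97,-0.079,0,0,0,0,0],
  [0.97,-0.079,0,0,0,0,0],
  [0,0,0,0,0,0,0],
])

```text
time: 25.8
tool_pos: [420.3, 217.9, 153.9]
tcp_rot: [180.0, -0.0, 93.1]
ft_force: [-0.5, -0.3, -1.0]
finger_gap: 8.8
grip_force: 78.2
```

```bash
python3 - <<'E'
from h import *
s,im,C=shot('wrist','w7');print(s['tool_pos'],s['tcp_rot'],s['finger_gap'])
E
```

```text
[420.25897876 217.85231608 153.90881684] [ 1.79991328e+02 -2.48061276e-02  9.31474075e+01] 8.789684085851677
```

View pics/w7.png

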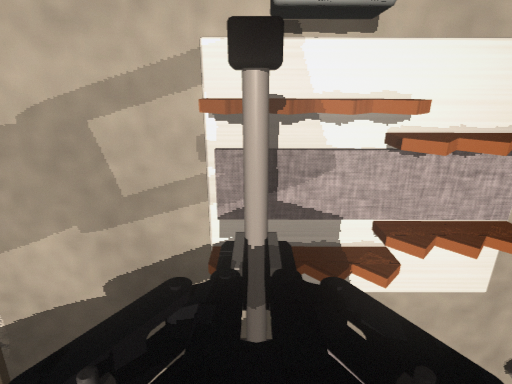

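apply_moves([
  [0,0,0.95,0,0,0,0],
  [0,0,0.95,0,0,0,0],
  [0,0,0.8,0,0,0,0],
  [0,0,0.2,0,0,0,0],
  [0,0,0.15,0,0,0,0],
  [0,0,0,0,0,0,0],
])

```text
time: 26.6
tool_pos: [421.3, 216.4, 62.9]
tcp_rot: [179.9, -0.0, 93.1]
ft_force: [0.2, -0.4, -0.6]
finger_gap: 8.6
grip_force: 78.3
```

apply_moves([
  [0,0,0.07,0,0,0,0],
  [0,0,0.05,0,0,0,0],
  [0,0,0,0,0,0,0],
])

```text
time: 26.98
tool_pos: [421.2, 216.6, 59.8]
tcp_rot: [179.9, -0.0, 93.1]
ft_force: [-3.5, -1.5, 7.8]
finger_gap: 8.5
grip_force: 79.4
```

apply_moves([
  [0,0,0.02,0,0,0,0],
  [0,0,0,0,0,0,0.15],
  [0,0,0,0,0,0,0.3],
  [0,0,0,0,0,0,0.3],
  [0,0,-0.3,0,0,0,0.3],
  [0,0,-1,0,0,0,0.3],
  [0,0,-1,0,0,0,0.3],
  [0,0,-1,0,0,0,0.3],
])

```text
time: 27.98
tool_pos: [420.7, 216.4, 158.5]
tcp_rot: [180.0, -0.0, 93.1]
ft_force: [0.5, 0.1, 0.5]
finger_gap: 26.1
grip_force: 0.0
```

```bash
python3 - <<'E'
from h import *
s,im,C=shot('wrist','w8');print(s['tool_pos'],s['tcp_rot'],s['finger_gap'])
_,t,T=shot('top','t8')
g=t.max(2);m=((g<60)).astype(np.uint8);m[:,:265]=0;m[:,425:]=0;m[:165]=0;m[285:]=0
n,l,st,ce=cv2.connectedComponentsWithStats(m)
for i in range(1,n):
    if st[i,4]>8:print('stop',ce[i].round(1),st[i,4],ray(T,*ce[i],20).round(1))
cv2.imwrite('pics/v8.png',np.hstack([cv2.resize(im,(400,300)),cv2.resize(t[140:300,100:430],(400,300))]))
E
```

```text
[420.70942129 216.42698387 158.54650069] [ 1.79969950e+02 -9.87135629e-03  9.31062821e+01] 26.077612995078482
stop [362.  188.1] 29 [ 616.2 -268.8   20. ]
stop [398.4 204.5] 31 [ 571.3 -370.3   20. ]
stop [401.4 255.3] 33 [ 429.8 -378.    20. ]
stop [355.6 261.8] 34 [ 409.3 -251.    20. ]
```

View pics/v8.png

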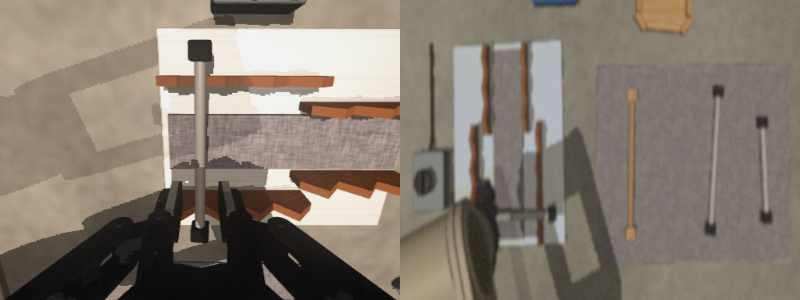

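apply_moves([
  [-0.942,0.13,0,0,0,0,0.4],
  [-0.942,0.13,0,0,0,0,0.4],
  [-0.942,0.13,0,0,0,0,0.4],
  [-0.942,0.13,0,0,0,0,0.4],
  [-0.942,0.13,0,0,0,0,0.4],
  [-0.942,0.13,0,0,0,0,0.4],
  [-0.942,0.13,0,0,0,0,0.4],
  [-0.942,0.13,0,0,0,0,0.4],
])

```text
time: 29.08
tool_pos: [463.9, -8.6, 156.6]
tcp_rot: [-180.0, -0.0, 93.1]
ft_force: [-0.6, -1.1, 0.7]
finger_gap: 34.3
grip_force: 0.0
```

apply_moves([
  [-0.942,0.13,0,0,0,0,0.4],
  [-0.942,0.13,0,0,0,0,0.4],
  [-0.942,0.13,0,0,0,0,0.4],
  [-0.942,0.13,0,0,0,0,0.4],
  [-0.942,0.13,0,0,0,0,0.4],
  [-0.942,0.13,0,0,0,0,0.4],
  [-0.942,0.13,0,0,0,0,0.4],
  [-0.942,0.13,0,0,0,0,0.4],
])

```text
time: 30.08
tool_pos: [507.3, -232.5, 156.4]
tcp_rot: [-180.0, -0.0, 93.1]
ft_force: [-0.5, 0.4, 0.2]
finger_gap: 34.5
grip_force: 0.0
```

apply_moves([
  [-0.942,0.13,0,0,0,0,0.4],
  [0,0,0,0,0,0.97,0.4],
  [0,0,0,0,0,0.97,0.4],
  [0,0,0,0,0,0.97,0.4],
  [0,0,0,0,0,0.97,0.4],
  [0,0,0,0,0,0.97,0.4],
  [0,0,0,0,0,0.97,0.4],
  [0,0,0,0,0,0.97,0.4],
])

```text
time: 31.08
tool_pos: [512.6, -259.5, 156.4]
tcp_rot: [-179.9, -0.0, 61.8]
ft_force: [0.6, 0.6, 0.0]
finger_gap: 34.4
grip_force: 0.0
```

apply_moves([
  [0,0,0,0,0,0.97,0.4],
  [0,0,0,0,0,0.97,0.4],
  [0,0,0,0,0,0.97,0.4],
  [0,0,0,0,0,0.97,0.4],
  [0,0,0,0,0,0.97,0.4],
  [0,0,0,0,0,0.97,0.4],
  [0,0,0,0,0,0.97,0.4],
  [0,0,0,0,0,0.97,0.4],
])

```text
time: 32.08
tool_pos: [512.6, -259.5, 156.4]
tcp_rot: [-180.0, 0.0, 26.3]
ft_force: [-0.7, 0.1, -0.5]
finger_gap: 34.6
grip_force: 0.0
```

apply_moves([
  [0,0,0,0,0,0.97,0.4],
  [0,0,0,0,0,0.97,0.4],
  [0,0,0,0,0,0.97,0.4],
  [0,0,0,0,0,0.97,0.4],
  [0,0,0,0,0,0.97,0.4],
  [0,0,0,0,0,0.97,0.4],
  [0,0,0,0,0,0.97,0.4],
  [0,0,0,0,0,0,0.4],
])

```text
time: 33.08
tool_pos: [512.6, -259.6, 156.4]
tcp_rot: [-180.0, 0.0, -4.7]
ft_force: [-0.4, -0.6, 0.4]
finger_gap: 34.2
grip_force: 0.0
```

```bash
cat >> h.py <<'E'
def shaft(im,C,s,rows,ang=0,z=14,w=40):
    "midpoints of the brightest run near the tool centre per row, in tool axes"
    Rt=R.from_euler('xyz',s['tcp_rot'],degrees=True).as_matrix();out=[]
    for r in rows:
        a=cv2.GaussianBlur(im,(1,9),0)[r].astype(int); sat=a.max(1)-a.min(1); b=a.min(1)
        c0,_=proj(C,s['tool_pos']+Rt@np.array([0,0,s['tool_pos'][2]-z])); c0=int(c0)
        seg=np.abs(np.diff(b[c0-w:c0+w])); e=np.argsort(seg)[-2:]+c0-w+.5
        out.append((r,e.tolist(),(Rt.T@(ray(C,e.mean(),r,z)-s['tool_pos'])).round(1).tolist()))
    return out
E
python3 - <<'E'
from h import *
s,im,C=shot('wrist','w9');print(s['tool_pos'],s['tcp_rot'],s['finger_gap'])
Rt=R.from_euler('xyz',s['tcp_rot'],degrees=True).as_matrix()
for r in rods(im,C):print(r,(Rt.T@(r[2]-s['tool_pos'])).round(1))
for o in shaft(im,C,s,range(110,240,15)):print(o)
E
```

```text
[ 512.62083478 -259.57481291  156.44324076] [-1.79979076e+02  4.14039671e-02 -4.68557097e+00] 34.150632171089015
(array([377., 109.]), [361, 98, 33, 24, 673], array([ 570.3, -372.6,   18. ])) [ 66.8 108.  138.4]
(array([374., 243.]), [366, 236, 26, 20, 155], array([ 434.4, -376.3,   18. ])) [-68.3 122.8 138.4]
(array([260., 273.]), [250, 260, 20, 24, 377], array([ 407.3, -254.8,   18. ])) [-105.3    3.9  138.5]
(110, [269.5, 268.5], [66.0, 11.6, 142.4])
(125, [269.5, 266.5], [52.6, 10.8, 142.4])
(140, [263.5, 255.5], [38.7, 3.0, 142.4])
(155, [240.5, 239.5], [24.4, -15.6, 142.4])
(170, [253.5, 286.5], [9.6, 13.4, 142.4])
(185, [279.5, 244.5], [-5.8, 5.7, 142.4])
(200, [238.5, 270.5], [-21.6, -1.8, 142.5])
(215, [265.5, 268.5], [-38.1, 11.0, 142.5])
(230, [224.5, 257.5], [-55.2, -15.9, 142.5])
```

```bash
python3 - <<'E'
from h import *
s=sense();im=cv2.imread('pics/w9.png');C=cam('wrist',s)
Rt=R.from_euler('xyz',s['tcp_rot'],degrees=True).as_matrix()
for th in(25,35,42):
    m=(im.max(2)<th).astype(np.uint8);m[150:]=0
    n,l,st,ce=cv2.connectedComponentsWithStats(m)
    for i in range(1,n):
        if st[i,4]>100:
            p=ray(C,*ce[i],18);print(th,ce[i].round(1),st[i].tolist(),p.round(1),(Rt.T@(p-s['tool_pos'])).round(1))
for r in(120,150,200):print(r,im[r,244:276].mean(1).astype(int).tolist())
E
```

```text
35 [377. 109.] [362, 98, 31, 24, 588] [ 570.8 -372.6   18. ] [ 67.1 108.1 138.5]
42 [377.1 109.4] [361, 98, 32, 24, 652] [ 570.4 -372.8   18. ] [ 66.7 108.3 138.5]
120 [194, 191, 202, 196, 195, 200, 192, 188, 191, 188, 158, 172, 204, 223, 232, 241, 248, 250, 246, 236, 225, 208, 183, 143, 122, 123, 201, 211, 205, 206, 201, 200]
150 [82, 80, 82, 100, 112, 115, 114, 108, 114, 92, 77, 97, 113, 120, 128, 130, 138, 150, 147, 139, 132, 126, 116, 101, 97, 99, 109, 112, 117, 110, 109, 111]
200 [71, 77, 73, 76, 78, 76, 72, 72, 78, 77, 76, 86, 92, 93, 93, 92, 93, 126, 138, 134, 128, 117, 101, 90, 94, 96, 108, 177, 196, 190, 189, 192]
```

apply_moves([
  [0,0.14,0.97,0,0,0,0.4],
  [0,0,0.97,0,0,0,0.4],
  [0,0,0.97,0,0,0,0.4],
  [0,0,0.97,0,0,0,0.4],
  [0,0,0.6,0,0,0,0.4],
  [0,0,0.1,0,0,0,0.4],
  [0,0,0,0,0,0,0.4],
])

```text
time: 34.0
tool_pos: [513.0, -264.2, 20.3]
tcp_rot: [180.0, -0.0, -4.7]
ft_force: [0.4, -0.5, -0.1]
finger_gap: 34.3
grip_force: 0.0
```

apply_moves([
  [0,0,0,0,0,0,0],
  [0,0,0,0,0,0,0],
  [0,0,0,0,0,0,0],
  [0,0,0,0,0,0,0],
], grip_force=80)

```text
time: 34.5
tool_pos: [513.6, -264.6, 21.2]
tcp_rot: [179.9, -0.1, -4.7]
ft_force: [-1.1, 0.6, 6.0]
finger_gap: 9.0
grip_force: 78.3
```

apply_moves([
  [0,0,-0.3,0,0,0,0],
  [0,0,-0.8,0,0,0,0],
  [0,0,-1,0,0,0,0],
  [0,0,-1,0,0,0,0],
  [0,0,-1,0,0,0,0],
  [0,0,-0.4,0,0,-0.97,0],
  [0,0,0,0,0,-0.97,0],
  [0,0,0,0,0,-0.97,0],
])

```text
time: 35.5
tool_pos: [512.6, -264.0, 155.5]
tcp_rot: [180.0, -0.0, 8.8]
ft_force: [0.0, -0.2, -0.9]
finger_gap: 8.5
grip_force: 78.2
```

apply_moves([
  [0,0,0,0,0,-0.97,0],
  [0,0,0,0,0,-0.97,0],
  [0,0,0,0,0,-0.97,0],
  [0,0,0,0,0,-0.97,0],
  [0,0,0,0,0,-0.97,0],
  [0,0,0,0,0,-0.97,0],
  [0,0,0,0,0,-0.97,0],
  [0,0,0,0,0,-0.97,0],
])

```text
time: 36.5
tool_pos: [512.5, -263.8, 155.0]
tcp_rot: [180.0, -0.0, 44.3]
ft_force: [-0.3, 0.8, -1.1]
finger_gap: 8.7
grip_force: 78.2
```

apply_moves([
  [0,0,0,0,0,-0.97,0],
  [0,0,0,0,0,-0.97,0],
  [0,0,0,0,0,-0.97,0],
  [0,0,0,0,0,-0.97,0],
  [0,0,0,0,0,-0.97,0],
  [0,0,0,0,0,-0.97,0],
  [0,0,0,0,0,-0.97,0],
  [0,0,0,0,0,-0.97,0],
])

```text
time: 37.5
tool_pos: [512.4, -263.8, 155.0]
tcp_rot: [180.0, 0.0, 79.9]
ft_force: [0.5, -0.0, -0.6]
finger_gap: 8.7
grip_force: 78.2
```

apply_moves([
  [0,0,0,0,0,-0.97,0],
  [0,0,0,0,0,-0.97,0],
  [0,0,0,0,0,-0.97,0],
  [0,0,0,0,0,0,0],
])

```text
time: 38.0
tool_pos: [512.5, -263.8, 154.9]
tcp_rot: [180.0, 0.0, 93.1]
ft_force: [-0.4, -0.3, -1.3]
finger_gap: 8.8
grip_force: 78.2
```

apply_moves([
  [0.95,0.0515,0,0,0,0,0],
  [0.95,0.0515,0,0,0,0,0],
  [0.95,0.0515,0,0,0,0,0],
  [0.95,0.0515,0,0,0,0,0],
  [0.95,0.0515,0,0,0,0,0],
  [0.95,0.0515,0,0,0,0,0],
  [0.95,0.0515,0,0,0,0,0],
  [0.95,0.0515,0,0,0,0,0],
])

```text
time: 39.0
tool_pos: [512.4, -34.6, 154.9]
tcp_rot: [180.0, 0.0, 93.0]
ft_force: [-0.3, 0.1, -1.5]
finger_gap: 8.6
grip_force: 78.3
```

apply_moves([
  [0.95,0.0515,0,0,0,0,0],
  [0.95,0.0515,0,0,0,0,0],
  [0.95,0.0515,0,0,0,0,0],
  [0.95,0.0515,0,0,0,0,0],
  [0.95,0.0515,0,0,0,0,0],
  [0.95,0.0515,0,0,0,0,0],
  [0.95,0.0515,0,0,0,0,0],
  [0.95,0.0515,0,0,0,0,0],
])

```text
time: 40.0
tool_pos: [512.4, 193.7, 154.9]
tcp_rot: [180.0, -0.0, 93.0]
ft_force: [0.2, -0.7, -0.9]
finger_gap: 8.6
grip_force: 78.3
```

apply_moves([
  [0.95,0.0515,0,0,0,0,0],
  [0,0,0,0,0,0,0],
])

```text
time: 40.25
tool_pos: [512.3, 222.9, 154.8]
tcp_rot: [180.0, -0.0, 93.1]
ft_force: [-0.2, 0.3, -1.3]
finger_gap: 8.7
grip_force: 78.3
```

```bash
python3 - <<'E'
from h import *
s,im,C=shot('wrist','w10');print(s['tool_pos'],s['tcp_rot'],s['finger_gap'])
Rt=R.from_euler('xyz',s['tcp_rot'],degrees=True).as_matrix()
for th in(30,50):
    m=(im.max(2)<th).astype(np.uint8);m[150:]=0
    n,l,st,ce=cv2.connectedComponentsWithStats(m)
    print([(ce[i].round(1).tolist(),st[i].tolist()) for i in range(1,n) if st[i,4]>100])
for f in('w7','w10'):
    a=cv2.imread(f'pics/{f}.png')
    for r in(90,150,220):print(f,r,a[r,236:276].mean(1).astype(int).tolist())
m=(cv2.imread('pics/w7.png').max(2)<50).astype(np.uint8);m[150:]=0
n,l,st,ce=cv2.connectedComponentsWithStats(m)
print([(ce[i].round(1).tolist(),st[i].tolist()) for i in range(1,n) if st[i,4]>100])
E
```

```text
[512.25527599 222.9306415  154.79895722] [ 1.79988737e+02 -2.46721865e-02  9.31388550e+01] 8.706248200586344
[]
[([247.0, 32.8], [171, 5, 112, 63, 3571])]
w7 90 [234, 235, 235, 235, 235, 216, 147, 118, 130, 137, 148, 151, 154, 160, 163, 168, 174, 177, 182, 191, 188, 176, 167, 162, 158, 153, 146, 142, 134, 127, 118, 107, 94, 214, 235, 235, 235, 234, 235, 235]
w7 150 [136, 141, 140, 133, 134, 140, 133, 116, 119, 129, 141, 147, 153, 156, 159, 160, 166, 167, 166, 170, 169, 168, 160, 159, 155, 152, 145, 141, 132, 124, 111, 98, 73, 68, 64, 67, 67, 63, 63, 64]
w7 220 [132, 130, 135, 131, 134, 131, 132, 133, 115, 113, 127, 139, 146, 151, 152, 156, 160, 158, 158, 159, 160, 158, 158, 155, 152, 148, 141, 133, 124, 112, 98, 95, 122, 129, 133, 132, 129, 131, 131, 131]
w10 90 [222, 223, 222, 223, 221, 223, 158, 119, 134, 142, 153, 158, 163, 163, 169, 173, 179, 182, 189, 197, 194, 182, 170, 168, 163, 159, 152, 145, 138, 129, 119, 107, 109, 199, 220, 220, 221, 222, 222, 221]
w10 150 [129, 132, 120, 124, 128, 119, 118, 111, 122, 134, 145, 151, 157, 162, 166, 167, 171, 171, 173, 177, 177, 172, 166, 164, 160, 154, 149, 141, 136, 124, 113, 96, 74, 62, 60, 65, 64, 63, 65, 58]
w10 220 [135, 134, 134, 134, 134, 133, 134, 132, 114, 114, 130, 142, 149, 154, 159, 161, 162, 166, 164, 164, 165, 164, 164, 161, 158, 152, 147, 135, 127, 116, 97, 94, 122, 130, 131, 131, 128, 130, 131, 131]
[([280.0, 31.0], [228, 0, 163, 69, 4138])]
```

apply_moves([
  [0,0,0.95,0,0,0,0],
  [0,0,0.95,0,0,0,0],
  [0,0,0.8,0,0,0,0],
  [0,0,0.2,0,0,0,0],
  [0,0,0.1,0,0,0,0],
  [0,0,0,0,0,0,0],
])

```text
time: 41.05
tool_pos: [513.3, 221.3, 65.6]
tcp_rot: [179.9, -0.0, 93.1]
ft_force: [-0.2, 0.5, -0.8]
finger_gap: 9.0
grip_force: 78.4
```

apply_moves([
  [0,0,0.07,0,0,0,0],
  [0,0,0.05,0,0,0,0],
  [0,0,0,0,0,0,0],
])

```text
time: 41.42
tool_pos: [512.6, 221.4, 61.0]
tcp_rot: [180.0, -0.0, 93.1]
ft_force: [0.5, -0.4, -0.8]
finger_gap: 8.2
grip_force: 78.3
```

apply_moves([
  [0,0,0.03,0,0,0,0],
  [0,0,0.02,0,0,0,0],
  [0,0,0,0,0,0,0],
])

```text
time: 41.8
tool_pos: [512.8, 221.4, 60.7]
tcp_rot: [180.0, -0.0, 93.1]
ft_force: [-4.9, -1.6, 9.1]
finger_gap: 8.8
grip_force: 79.5
```

apply_moves([
  [0,0,0.01,0,0,0,0],
  [0,0,0,0,0,0,0.15],
  [0,0,0,0,0,0,0.3],
  [0,0,0,0,0,0,0.3],
  [0,0,-0.3,0,0,0,0.3],
  [0,0,-1,0,0,0,0.3],
  [0,0,-1,0,0,0,0.3],
  [0,0,-1,0,0,0,0.3],
])

```text
time: 42.8
tool_pos: [512.6, 221.3, 159.8]
tcp_rot: [180.0, -0.0, 93.1]
ft_force: [0.4, -0.2, 0.1]
finger_gap: 25.4
grip_force: 0.0
```

```bash
python3 - <<'E'
from h import *
s,im,C=shot('wrist','w11');print(s['tool_pos'],s['tcp_rot'],s['finger_gap'])
_,t,T=shot('top','t11')
g=t.max(2);m=((g<60)).astype(np.uint8);m[:,:265]=0;m[:,425:]=0;m[:165]=0;m[285:]=0
n,l,st,ce=cv2.connectedComponentsWithStats(m)
for i in range(1,n):
    if st[i,4]>8:print('stop',ce[i].round(1),st[i,4],ray(T,*ce[i],20).round(1))
cv2.imwrite('pics/v11.png',np.hstack([cv2.resize(im,(400,300)),cv2.resize(t[140:300,100:430],(400,300))]))
E
```

```text
[512.61414443 221.3082565  159.76268449] [ 1.79968848e+02 -6.25271889e-03  9.31051444e+01] 25.38595984905004
stop [398.4 204.5] 31 [ 571.3 -370.3   20. ]
stop [401.5 255.2] 34 [ 430.  -378.2   20. ]
```

View pics/v11.png

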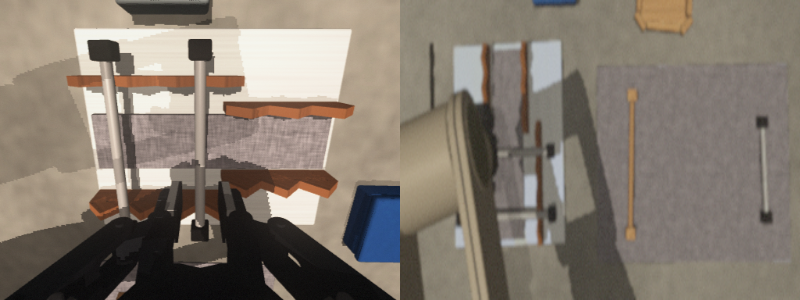

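Both long rods are seated in notches 0 and 2, stops outside the bars; the short rod at about (401,230) is unmoved. One view is left.

apply_moves([
  [-0.989,-0.0735,0,0,0,0,0.4],
  [-0.989,-0.0735,0,0,0,0,0.4],
  [-0.989,-0.0735,0,0,0,0,0.4],
  [-0.989,-0.0735,0,0,0,0,0.4],
  [-0.989,-0.0735,0,0,0,0,0.4],
  [-0.989,-0.0735,0,0,0,0,0.4],
  [-0.989,-0.0735,0,0,0,0,0.4],
  [-0.989,-0.0735,0,0,0,0,0.4],
])

```text
time: 43.9
tool_pos: [507.3, -17.6, 157.6]
tcp_rot: [-180.0, -0.0, 93.1]
ft_force: [-0.0, -0.2, -0.1]
finger_gap: 34.6
grip_force: 0.0
```

apply_moves([
  [-0.989,-0.0735,0,0,0,0,0.4],
  [-0.989,-0.0735,0,0,0,0,0.4],
  [-0.989,-0.0735,0,0,0,0,0.4],
  [-0.989,-0.0735,0,0,0,0,0.4],
  [-0.989,-0.0735,0,0,0,0,0.4],
  [-0.989,-0.0735,0,0,0,0,0.4],
  [-0.989,-0.0735,0,0,0,0,0.4],
  [-0.989,-0.0735,0,0,0,0,0.4],
])

```text
time: 44.9
tool_pos: [502.6, -255.4, 157.5]
tcp_rot: [-180.0, -0.0, 93.1]
ft_force: [-0.4, 1.0, -0.2]
finger_gap: 34.1
grip_force: 0.0
```

apply_moves([
  [-0.989,-0.0735,0,0,0,0,0.4],
  [-0.989,-0.0735,0,0,0,0,0.4],
  [-0.989,-0.0735,0,0,0,0,0.4],
  [-0.989,-0.0735,0,0,0,0,0.4],
  [0,0,0,0,0,0.982,0.4],
  [0,0,0,0,0,0.982,0.4],
  [0,0,0,0,0,0.982,0.4],
  [0,0,0,0,0,0.982,0.4],
])

```text
time: 45.9
tool_pos: [500.3, -373.5, 157.4]
tcp_rot: [-179.9, -0.0, 74.9]
ft_force: [0.5, -0.7, -0.7]
finger_gap: 34.0
grip_force: 0.0
```

apply_moves([
  [0,0,0,0,0,0.982,0.4],
  [0,0,0,0,0,0.982,0.4],
  [0,0,0,0,0,0.982,0.4],
  [0,0,0,0,0,0.982,0.4],
  [0,0,0,0,0,0.982,0.4],
  [0,0,0,0,0,0.982,0.4],
  [0,0,0,0,0,0.982,0.4],
  [0,0,0,0,0,0.982,0.4],
])

```text
time: 46.9
tool_pos: [500.4, -373.4, 157.4]
tcp_rot: [-179.9, 0.0, 38.9]
ft_force: [0.1, -0.4, 0.1]
finger_gap: 34.1
grip_force: 0.0
```

apply_moves([
  [0,0,0,0,0,0.982,0.4],
  [0,0,0,0,0,0.982,0.4],
  [0,0,0,0,0,0.982,0.4],
  [0,0,0,0,0,0.982,0.4],
  [0,0,0,0,0,0.982,0.4],
  [0,0,0,0,0,0.982,0.4],
  [0,0,0,0,0,0.982,0.4],
  [0,0,0,0,0,0.982,0.4],
])

```text
time: 47.9
tool_pos: [500.4, -373.3, 157.4]
tcp_rot: [-180.0, 0.0, 2.9]
ft_force: [0.1, 1.4, -0.5]
finger_gap: 34.2
grip_force: 0.0
```

```bash
python3 - <<'E'
from h import *
s,im,C=shot('wrist','w12');print(s['tool_pos'],s['tcp_rot'],s['finger_gap'])
Rt=R.from_euler('xyz',s['tcp_rot'],degrees=True).as_matrix()
for th in(35,50):
    m=(im.max(2)<th).astype(np.uint8)
    n,l,st,ce=cv2.connectedComponentsWithStats(m)
    for i in range(1,n):
        if 80<st[i,4]<3000:
            p=ray(C,*ce[i],18);print(th,ce[i].round(1),st[i].tolist(),p.round(1),(Rt.T@(p-s['tool_pos'])).round(1))
for r in(150,180,210):print(r,im[r,240:280].mean(1).astype(int).tolist())
print(ray(C,261,180,14))
E
```

```text
[ 500.35220805 -373.34507442  157.38333049] [-1.79959283e+02  4.05967173e-02  2.93429011e+00] 34.22202648993492
50 [261.8 246.5] [252, 234, 21, 23, 375] [ 427.9 -382.9   18. ] [-72.8   5.9 139.4]
150 [150, 147, 151, 148, 100, 71, 71, 70, 70, 76, 73, 87, 97, 81, 77, 84, 100, 113, 122, 127, 133, 148, 148, 138, 131, 126, 119, 102, 98, 95, 96, 101, 101, 93, 99, 104, 99, 92, 96, 97]
180 [77, 72, 76, 75, 75, 77, 72, 73, 71, 73, 74, 70, 71, 70, 73, 76, 79, 100, 97, 185, 225, 228, 217, 202, 189, 173, 149, 107, 79, 75, 145, 159, 157, 164, 161, 149, 148, 149, 155, 163]
210 [73, 75, 71, 75, 95, 102, 99, 106, 102, 168, 183, 185, 186, 191, 192, 173, 166, 197, 218, 229, 238, 241, 238, 233, 224, 208, 181, 134, 110, 127, 188, 196, 194, 193, 188, 192, 197, 195, 186, 196]
[ 499.67803004 -377.96253446   14.        ]
```

apply_moves([
  [0,0.16,0.97,0,0,0,0.4],
  [0,0,0.97,0,0,0,0.4],
  [0,0,0.97,0,0,0,0.4],
  [0,0,0.97,0,0,0,0.4],
  [0,0,0.6,0,0,0,0.4],
  [0,0,0.14,0,0,0,0.4],
  [0,0,0,0,0,0,0.4],
])

```text
time: 48.82
tool_pos: [501.2, -378.7, 20.1]
tcp_rot: [180.0, -0.0, 3.1]
ft_force: [0.1, -0.3, 0.4]
finger_gap: 34.3
grip_force: 0.0
```

apply_moves([
  [0,0,0,0,0,0,0],
  [0,0,0,0,0,0,0],
  [0,0,0,0,0,0,0],
  [0,0,0,0,0,0,0],
], grip_force=80)

```text
time: 49.32
tool_pos: [501.8, -379.3, 21.3]
tcp_rot: [179.9, -0.1, 3.1]
ft_force: [-0.6, 0.7, 6.3]
finger_gap: 8.3
grip_force: 78.4
```

apply_moves([
  [0,0,-0.3,0,0,0,0],
  [0,0,-0.8,0,0,0,0],
  [0,0,-1,0,0,0,0],
  [0,0,-1,0,0,0,0],
  [0,0,-1,0,0,0,0],
  [0,0,-0.4,0,0,-0.982,0],
  [0,0,0,0,0,-0.982,0],
  [0,0,0,0,0,-0.982,0],
])

```text
time: 50.32
tool_pos: [501.0, -378.4, 155.4]
tcp_rot: [180.0, -0.0, 16.7]
ft_force: [-0.2, -0.1, -1.1]
finger_gap: 8.7
grip_force: 78.2
```

apply_moves([
  [0,0,0,0,0,-0.982,0],
  [0,0,0,0,0,-0.982,0],
  [0,0,0,0,0,-0.982,0],
  [0,0,0,0,0,-0.982,0],
  [0,0,0,0,0,-0.982,0],
  [0,0,0,0,0,-0.982,0],
  [0,0,0,0,0,-0.982,0],
  [0,0,0,0,0,-0.982,0],
])

```text
time: 51.32
tool_pos: [500.8, -378.3, 154.9]
tcp_rot: [-180.0, -0.0, 52.7]
ft_force: [-1.0, 0.8, -0.3]
finger_gap: 9.1
grip_force: 78.2
```

apply_moves([
  [0,0,0,0,0,-0.982,0],
  [0,0,0,0,0,-0.982,0],
  [0,0,0,0,0,-0.982,0],
  [0,0,0,0,0,-0.982,0],
  [0,0,0,0,0,-0.982,0],
  [0,0,0,0,0,-0.982,0],
  [0,0,0,0,0,-0.982,0],
  [0,0,0,0,0,-0.982,0],
])

```text
time: 52.32
tool_pos: [500.8, -378.3, 154.9]
tcp_rot: [180.0, -0.0, 88.8]
ft_force: [-1.0, 0.5, -0.6]
finger_gap: 8.7
grip_force: 78.2
```

apply_moves([
  [0,0,0,0,0,-0.982,0],
  [0,0,0,0,0,0,0],
])

```text
time: 52.58
tool_pos: [500.8, -378.3, 154.9]
tcp_rot: [180.0, 0.0, 93.1]
ft_force: [-0.8, 0.5, -1.1]
finger_gap: 8.6
grip_force: 78.2
```

apply_moves([
  [0.951,0.187,0,0,0,0,0],
  [0.951,0.187,0,0,0,0,0],
  [0.951,0.187,0,0,0,0,0],
  [0.951,0.187,0,0,0,0,0],
  [0.951,0.187,0,0,0,0,0],
  [0.951,0.187,0,0,0,0,0],
  [0.951,0.187,0,0,0,0,0],
  [0.951,0.187,0,0,0,0,0],
])

```text
time: 53.58
tool_pos: [533.4, -147.1, 154.9]
tcp_rot: [180.0, 0.0, 93.0]
ft_force: [0.5, 0.6, -2.2]
finger_gap: 8.6
grip_force: 78.3
```

apply_moves([
  [0.951,0.187,0,0,0,0,0],
  [0.951,0.187,0,0,0,0,0],
  [0.951,0.187,0,0,0,0,0],
  [0.951,0.187,0,0,0,0,0],
  [0.951,0.187,0,0,0,0,0],
  [0.951,0.187,0,0,0,0,0],
  [0.951,0.187,0,0,0,0,0],
  [0.951,0.187,0,0,0,0,0],
])

```text
time: 54.58
tool_pos: [565.8, 83.2, 154.8]
tcp_rot: [180.0, -0.0, 93.0]
ft_force: [0.1, 0.1, -0.6]
finger_gap: 8.7
grip_force: 78.3
```

apply_moves([
  [0.951,0.187,0,0,0,0,0],
  [0.951,0.187,0,0,0,0,0],
  [0.951,0.187,0,0,0,0,0],
  [0.951,0.187,0,0,0,0,0],
  [0.951,0.187,0,0,0,0,0],
  [0,0,0,0,0,0,0],
])

```text
time: 55.32
tool_pos: [585.9, 228.1, 154.7]
tcp_rot: [180.0, -0.0, 93.1]
ft_force: [-0.1, -0.3, -1.9]
finger_gap: 8.8
grip_force: 78.3
```

```bash
python3 - <<'E'
from h import *
s,im,C=shot('wrist','w13');print(s['tool_pos'],s['tcp_rot'],s['finger_gap'])
Rt=R.from_euler('xyz',s['tcp_rot'],degrees=True).as_matrix()
for r in(150,180,220):print(r,im[r,236:276].mean(1).astype(int).tolist())
print('col255',im[60:150:3,255].max(1).tolist())
zz=s['tool_pos'][2]-7
for zr,x in((zz+11,62),(zz+11,80)): print(proj(C,s['tool_pos']+Rt@np.array([x,0,s['tool_pos'][2]-zr])))
E
```

```text
[585.8853677  228.06936278 154.66996135] [ 1.79991981e+02 -2.45932917e-02  9.31399101e+01] 8.80960044617467
150 [92, 90, 91, 93, 92, 91, 91, 111, 128, 140, 150, 157, 159, 164, 170, 170, 173, 174, 175, 177, 173, 169, 167, 165, 160, 154, 148, 140, 131, 118, 105, 79, 59, 57, 53, 55, 56, 55, 56, 57]
180 [142, 132, 128, 135, 131, 128, 131, 116, 121, 134, 144, 152, 160, 164, 167, 169, 171, 170, 171, 172, 171, 168, 168, 165, 160, 156, 148, 138, 130, 118, 99, 72, 59, 54, 59, 56, 60, 60, 58, 60]
220 [75, 75, 76, 75, 76, 73, 84, 86, 104, 122, 136, 145, 155, 159, 165, 166, 165, 167, 167, 168, 167, 167, 167, 163, 159, 153, 144, 138, 128, 113, 98, 84, 82, 82, 81, 77, 79, 81, 78, 67]
col255 [236, 236, 239, 237, 237, 236, 234, 237, 237, 236, 234, 234, 233, 233, 123, 59, 57, 60, 55, 57, 56, 53, 53, 53, 51, 48, 50, 49, 44, 194]
(np.float64(255.98058004455896), np.float64(141.50132859201102))
(np.float64(255.99816074056838), np.float64(97.97724800135475))
```

apply_moves([
  [0,0,0.95,0,0,0,0],
  [0,0,0.95,0,0,0,0],
  [0,0,0.8,0,0,0,0],
  [0,0,0.2,0,0,0,0],
  [0,0,0.15,0,0,0,0],
  [0,0,0.03,0,0,0,0],
  [0,0,0,0,0,0,0],
])

```text
time: 56.25
tool_pos: [586.8, 226.3, 63.2]
tcp_rot: [179.9, -0.0, 93.1]
ft_force: [-0.2, 0.1, -0.6]
finger_gap: 8.5
grip_force: 78.3
```

apply_moves([
  [0,0,0.05,0,0,0,0],
  [0,0,0,0,0,0,0],
])

```text
time: 56.5
tool_pos: [586.4, 226.4, 61.1]
tcp_rot: [180.0, -0.0, 93.1]
ft_force: [0.0, 0.6, 1.4]
finger_gap: 8.8
grip_force: 78.5
```

apply_moves([
  [0,0,0.03,0,0,0,0],
  [0,0,0,0,0,0,0.15],
  [0,0,0,0,0,0,0.3],
  [0,0,0,0,0,0,0.3],
  [0,0,-0.3,0,0,0,0.3],
  [0,0,-1,0,0,0,0.3],
  [0,0,-1,0,0,0,0.3],
  [0,0,-1,0,0,0,0.3],
])

```text
time: 57.5
tool_pos: [586.2, 226.2, 160.4]
tcp_rot: [180.0, -0.0, 93.1]
ft_force: [0.4, -0.2, 0.3]
finger_gap: 25.5
grip_force: 0.0
```

apply_moves([
  [0.87,-0.523,-0.2,0,0,0,0.4],
  [0.87,-0.523,-0.2,0,0,0,0.4],
  [0.87,-0.523,-0.2,0,0,0,0.4],
  [0.87,-0.523,-0.2,0,0,0,0.4],
  [0.87,-0.523,-0.2,0,0,0,0.4],
  [0.87,-0.523,0,0,0,0,0.4],
  [0.87,-0.523,0,0,0,0,0.4],
  [0,0,0,0,0,0,0.4],
])

```text
time: 58.5
tool_pos: [465.3, 404.4, 189.5]
tcp_rot: [180.0, -0.0, 93.3]
ft_force: [0.2, -0.7, -0.3]
finger_gap: 34.1
grip_force: 0.0
```

```bash
python3 - <<'E'
from h import *
s,im,C=shot('wrist','w14');print(s['tool_pos'],s['tcp_rot'],s['finger_gap'])
_,t,T=shot('top','t14');_,q,Q=shot('scene','s14')
cv2.imwrite('pics/v14.png',np.hstack([cv2.resize(im,(400,400)),cv2.resize(q[115:285,95:405],(400,400))]))
E
```

```text
[465.28214757 404.42852001 189.45926372] [ 1.79984769e+02 -4.36443755e-02  9.32647612e+01] 34.13045211402747
```

View pics/v14.png

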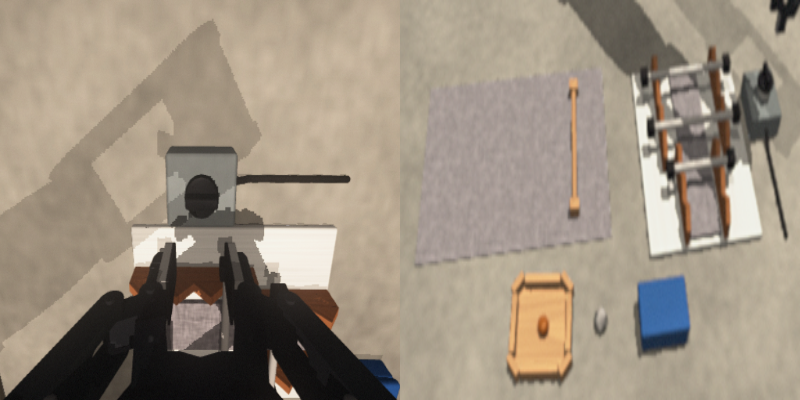

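apply_moves([
  [0,0,0,0,0,-0.98,0.4],
  [0,0,0,0,0,-0.98,0.4],
  [0,0,0,0,0,-0.98,0.4],
  [0,0,0,0,0,-0.98,0.4],
  [0,0,0,0,0,-0.98,0.4],
  [0,0,0,0,0,-0.98,0.4],
  [0,0,0,0,0,-0.98,0.4],
  [0,0,0,0,0,-0.98,0.4],
])

```text
time: 59.65
tool_pos: [467.4, 401.6, 188.9]
tcp_rot: [180.0, 0.0, 129.1]
ft_force: [-0.5, 0.4, -0.2]
finger_gap: 34.2
grip_force: 0.0
```

apply_moves([
  [0,0,0,0,0,-0.98,0.4],
  [0,0,0,0,0,-0.98,0.4],
  [0,0,0,0,0,-0.98,0.4],
  [0,0,0,0,0,-0.98,0.4],
  [0,0,0,0,0,-0.98,0.4],
  [0,0,0,0,0,-0.98,0.4],
  [0,0,0,0,0,-0.98,0.4],
  [0,0,0,0,0,-0.98,0.4],
])

```text
time: 60.65
tool_pos: [467.4, 401.6, 188.9]
tcp_rot: [-180.0, 0.0, 165.0]
ft_force: [0.5, -0.4, -0.4]
finger_gap: 34.1
grip_force: 0.0
```

apply_moves([
  [0,0,0,0,0,-0.98,0.4],
  [0,0,0,0,0,-0.98,0.4],
  [0,0,0,0,0,-0.98,0.4],
  [0,0,0,0,0,-0.98,0.4],
  [0,0,0,0,0,0,0.4],
])

```text
time: 61.28
tool_pos: [467.2, 401.8, 188.9]
tcp_rot: [-180.0, 0.0, -177.2]
ft_force: [-0.2, 0.3, 0.0]
finger_gap: 34.1
grip_force: 0.0
```

```bash
python3 - <<'E'
from h import *
s,im,C=shot('wrist','w15');print(s['tool_pos'],s['tcp_rot'],s['finger_gap'],s['joint_pos'])
Rt=R.from_euler('xyz',s['tcp_rot'],degrees=True).as_matrix()
tool=lambda u,v,z:(Rt.T@(ray(C,u,v,z)-s['tool_pos'])).round(1)
print('expected px of axis',proj(C,[467,403,73]),proj(C,[467,403,88]))
g=im.max(2)
m=(g<50).astype(np.uint8)
n,l,st,ce=cv2.connectedComponentsWithStats(m)
for i in range(1,n):
    if 80<st[i,4]:print(ce[i].round(1),st[i].tolist(),tool(*ce[i],76))
u0,v0=map(int,proj(C,[467,403,80]))
for r in range(v0-32,v0+33,8):print(r,g[r,u0-34:u0+35:2].tolist())
print(u0,v0)
E
```

```text
[467.20124959 401.8208138  188.8601411 ] [-1.79989706e+02  9.50153896e-03 -1.77159760e+02] 34.08037080166666 [ 3.59393981e+01  1.17417085e+01  8.64492936e+01 -1.39549528e-02
  8.18066601e+01 -5.68988523e+01]
expected px of axis (np.float64(256.61718951602734), np.float64(187.97451102539333)) (np.float64(256.6617049924912), np.float64(193.6140400430844))
[254.1 189. ] [235, 165, 43, 48, 1120] [  0.2  -1.  112.9]
[174.3 216.4] [163, 203, 23, 27, 537] [-26.3 -74.1 112.9]
[251.5 336.3] [0, 233, 508, 151, 34063] [-166.4   -4.1  112.9]
[ 20.1 275.7] [5, 266, 30, 26, 244] [ -90.1 -231.9  112.9]
158 [146, 146, 146, 145, 146, 148, 147, 143, 145, 149, 148, 149, 149, 147, 149, 181, 185, 182, 181, 182, 151, 149, 153, 154, 153, 154, 156, 154, 156, 155, 154, 154, 155, 152, 136]
166 [159, 146, 145, 144, 147, 147, 150, 149, 142, 70, 71, 69, 67, 49, 41, 42, 42, 43, 42, 42, 43, 53, 135, 151, 150, 151, 152, 150, 152, 152, 152, 151, 155, 152, 132]
174 [145, 145, 144, 146, 145, 100, 68, 67, 58, 45, 48, 53, 42, 40, 40, 46, 44, 46, 45, 46, 48, 61, 62, 59, 62, 45, 69, 151, 149, 153, 150, 152, 149, 145, 123]
[... 269 characters left out ...]
 50, 130, 149, 148, 150, 148, 138, 125]
198 [95, 92, 93, 92, 94, 92, 92, 90, 73, 39, 38, 36, 37, 36, 38, 36, 36, 38, 36, 37, 39, 37, 35, 38, 40, 39, 99, 148, 150, 145, 145, 149, 147, 136, 141]
206 [92, 93, 91, 89, 88, 91, 89, 90, 90, 91, 90, 89, 88, 81, 44, 38, 37, 40, 39, 38, 43, 50, 67, 67, 68, 146, 145, 146, 148, 149, 146, 145, 145, 132, 158]
214 [92, 92, 91, 90, 90, 89, 89, 88, 99, 171, 169, 169, 173, 173, 175, 174, 158, 147, 141, 68, 66, 66, 125, 145, 142, 144, 144, 144, 147, 149, 146, 146, 147, 137, 162]
222 [203, 204, 205, 203, 201, 199, 202, 208, 207, 208, 208, 207, 206, 205, 202, 147, 45, 50, 49, 165, 193, 194, 194, 196, 194, 196, 198, 199, 169, 171, 170, 170, 172, 171, 171]
256 190
```

apply_moves([
  [0,0,0.95,0,0,0,0.4],
  [0,0,0.95,0,0,0,0.4],
  [0,0,0.95,0,0,0,0.4],
  [0,0,0.35,0,0,0,0.4],
  [0,0,0,0,0,0,0.4],
  [0,0,0.05,0,0,0,0.4],
  [0,0,0,0,0,0,0.4],
])

```text
time: 62.2
tool_pos: [467.2, 403.2, 92.6]
tcp_rot: [179.9, 0.1, -177.1]
ft_force: [0.1, 0.0, 0.2]
finger_gap: 34.1
grip_force: 0.0
```

apply_moves([
  [0,0,0,0,0,0,0],
  [0,0,0,0,0,0,0],
  [0,0,0,0,0,0,0],
  [0,0,0,0,0,0,0],
], grip_force=60)

```text
time: 62.7
tool_pos: [466.8, 402.5, 91.5]
tcp_rot: [-180.0, 0.0, -177.1]
ft_force: [1.0, -3.9, 3.2]
finger_gap: 8.1
grip_force: 61.8
```

apply_moves([
  [0,0,0,0,0,0.8,0],
  [0,0,0,0,0,0.9,0],
  [0,0,0,0,0,0.9,0],
  [0,0,0,0,0,0.9,0],
  [0,0,0,0,0,0.9,0],
  [0,0,0,0,0,0.9,0],
  [0,0,0,0,0,0.9,0],
  [0,0,0,0,0,0.9,0],
])

```text
time: 63.7
tool_pos: [466.9, 402.5, 91.5]
tcp_rot: [180.0, 0.0, 150.3]
ft_force: [1.2, -4.7, 2.6]
finger_gap: 7.8
grip_force: 61.8
```

apply_moves([
  [0,0,0,0,0,0.9,0],
  [0,0,0,0,0,0.9,0],
  [0,0,0,0,0,0.8,0],
  [0,0,0,0,0,0,0],
])

```text
time: 64.2
tool_pos: [466.9, 402.6, 91.5]
tcp_rot: [180.0, 0.0, 138.5]
ft_force: [1.8, -3.5, 2.4]
finger_gap: 8.1
grip_force: 61.8
```

apply_moves([
  [0,0,-0.1,0,0,0,0],
  [0,0,-0.1,0,0,0,0],
  [0,0,-0.08,0,0,0,0],
  [0,0,0,0,0,0,0],
])

```text
time: 64.7
tool_pos: [466.9, 402.6, 99.9]
tcp_rot: [180.0, 0.0, 138.5]
ft_force: [3.4, -4.4, 0.4]
finger_gap: 7.5
grip_force: 61.6
```

Force stayed near zero vertically, so the head rose. Release and lift clear.

apply_moves([
  [0,0,0,0,0,0,0.4],
  [0,0,0,0,0,0,0.4],
  [0,0,0,0,0,0,0.4],
  [0,0,-0.5,0,0,0,0.4],
  [0,0,-0.95,0,0,0,0.4],
  [0,0,-0.95,0,0,0,0.4],
  [0,0,-0.5,0,0,0,0.4],
  [0,0,0,0,0,0,0.4],
])

```text
time: 65.7
tool_pos: [467.3, 403.3, 188.6]
tcp_rot: [179.8, 0.0, 138.5]
ft_force: [0.7, 0.4, 0.1]
finger_gap: 34.3
grip_force: 0.0
```

```bash
python3 - <<'E'
from h import *
s,im,C=shot('wrist','w16');print(s['tool_pos'],s['tcp_rot'],s['finger_gap'])
Rt=R.from_euler('xyz',s['tcp_rot'],degrees=True).as_matrix()
m=(im.max(2)<50).astype(np.uint8)
n,l,st,ce=cv2.connectedComponentsWithStats(m)
p0=proj(C,[467,402.5,85]);print('p0',p0)
for i in range(1,n):
    if 200<st[i,4]<5000:print(ce[i].round(1),st[i].tolist())
for z in(73,81):print('head rim px',z,[np.round(proj(C,np.array([467,402.5,z])+Rt@np.array([a,b,0])),1).tolist() for a,b in((20,0),(-20,0),(0,20),(0,-20))])
_,t,T=shot('top','t16');a=cv2.imread('pics/t14.png')
E
```

```text
[467.29719403 403.33270768 188.58313212] [1.79817973e+02 3.79984126e-02 1.38488190e+02] 34.320191996434566
p0 (np.float64(254.09057827048522), np.float64(193.3531130551054))
[254.5 191.4] [233, 168, 44, 48, 1415]
[249.4 314.6] [239, 301, 24, 30, 391]
[ 35.7 321.7] [21, 305, 35, 30, 417]
head rim px 73 [[254.1, 167.2], [254.2, 209.5], [276.5, 188.9], [231.8, 188.8]]
head rim px 81 [[254.1, 169.5], [254.1, 213.0], [277.1, 191.8], [231.1, 191.8]]
```

```bash
python3 - <<'E'
from h import *
shot('scene','s16');S=cam('scene')
print([np.round(proj(S,[467,402.5,z]),1).tolist() for z in(73,81,88,96)])
u,v=map(int,proj(S,[467,402.5,85]))
for f in('scene0','s14','s16'):
    im=cv2.imread(f'pics/{f}.png');m=np.zeros(im.shape[:2],np.uint8);m[v-22:v+20,u-16:u+16]=im.max(2)[v-22:v+20,u-16:u+16]<60
    n,l,st,ce=cv2.connectedComponentsWithStats(m);print(f,[(ce[i].round(1).tolist(),st[i].tolist()) for i in range(1,n) if st[i,4]>15])
T=cam('top')
for f in('top0','t14','t16'):
    im=cv2.imread(f'pics/{f}.png');print(f,im[60:150,190:360].mean().round(2))
a=[cv2.imread(f'pics/{f}.png')[105:165,205:350].astype(int) for f in('top0','t14')];print('bystander diff',(abs(a[0]-a[1]).max(2)>60).sum())
E
```

```text
[[378.3, 147.7], [378.9, 146.0], [379.4, 144.4], [380.0, 142.6]]
scene0 [([378.1, 147.1], [373, 140, 11, 13, 96]), ([363.7, 161.3], [363, 157, 3, 8, 17])]
s14 [([390.4, 125.0], [388, 123, 6, 5, 25]), ([377.7, 149.0], [372, 142, 12, 13, 94])]
s16 [([378.3, 147.2], [373, 140, 11, 13, 93])]
top0 113.03
t14 117.31
t16 117.28
bystander diff 0
```

```bash
python3 -c "
from bench import *
print(hand_in())"
```

```text
the job is handed in; nothing more can be done
None
```

I handed the job in with the button stopped, the spacer bar on the mat, all three rods that were there (two long, one short) in the stand's notches, and the mushroom twisted free and up again; the scene camera shows the die, tin, dice tray and marble unmoved, but I judged the seating by eye and contact force, and hand-in gave no verdict.

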